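# Load a round cell into the spring cradle of a bench tester

## Robot

A 6-joint arm with a two-finger parallel gripper is mounted at the origin on the work surface. World frame = base frame: x ahead of the robot, y to its left, z up, the work surface at z = 0. Lengths are in m, angles in degrees, forces in N, time in s.
With the tool pointing down it reaches from about 0.35 to 0.875 m from the base axis. Payload 4.2 kg.
Tool frame: the origin (TCP) lies midway between the tips of the shut fingers; the grasp point (between the pads) lies r.pinch_z behind it (r.pinch_z is the distance from the TCP to the grasp point, in m); z points along the fingers, y is the direction in which the jaws open and shut (so a half turn about z gives the same grasp; the last joint's range is limited). The gripper opens to 87 mm and grips with 3 to 60 N. Pads are 19 mm wide; open, the fingers measure 117 mm over their backs; the gripper's body (75 mm by 190 mm) begins 51 mm behind the grasp point.
Start: joints at [14.817, 22.042, 0.453, 0, -68.411, -14.817], TCP at [0.625, 0, 0.223] pointing down, gripper open.
Joint ranges: [-179.83, 179.83], [-69.29, 118.12], [-61.27, 80.66], [-181.25, 117.63], [-171.15, -9.14], [-177.46, 177.46]. Speed limits (degrees/s): [159.86, 159.86, 180, 180, 180, 180].

## Interface

Orientations are given as a 3x3 rotation matrix whose columns are the frame's x, y, z axes.
In Python, from station import r gives the robot as it stands. The module is installed in compiled form; this text tells all that it offers.
- The arm moves only by the tool play_rows, never from a script. Its argument "deltas" is a list of rows, each a list of 7 numbers: the shift along the tool's x, y, z in units of 25 mm (1.0 is 25 mm), then the turn, a rotation vector about the tool's x, y, z in units of 5 degrees (1.0 is 5 degrees), then the finger opening in mm, from 0 to 87. In form: [[tx, ty, tz, wx, wy, wz, fingers], ...]. A call has 1 to 12 rows; each row is the pose to reach, as a shift and turn from the pose commanded when the call began, along the tool's axes at that moment; what a row does not reach only later rows make up. A row lasts 1/10 s, in which the tool goes at most 50 mm and 8.59 degrees, less where a joint would pass 70% of its speed; a pose out of reach is approached as far as the arm can. A call with a gripper value outside its range is refused whole. The fingers move at their own pace and stop on an object; the grip force is fixed at half the most. Time passes only in rows, so rows that repeat a pose let the fingers close. It gives the time, the measured TCP pose, the force and the opening at its end, in the units of the state.
- r.sense(): the state, without advancing time (a new reading comes with each control period).
- r.capture(name): name is "scene" or "side" or "wrist"; returns a dict with "pixels" (480x640x3 uint8, red, green, blue), "camera_matrix" (3x3 intrinsics, pixels), "k1" (the pictures are not rectified: a ray, as slopes to the right and down, at radius r is drawn at 1 + k1 r^2 times it, then the intrinsics apply), "R" (3x3) and "t" (3): a world point X has camera coordinates R X + t; the wrist camera has in their place "T_tool_cam" (4x4, takes a point from camera to tool coordinates, whose origin is the TCP and whose axes are the flange's). Camera axes: x right, y down, z forward; pixel columns grow to the right and rows downward; lengths in m; the calibration is good to about 2 mm. A picture is of the moment at which its call begins: read the wrist's pose just before it. There is no depth.
- r.finish_job(): hands the job in, once; it reports no verdict.
Trained networks look in the newest picture that a camera, given by its name, has taken for a name from the list of things; names that differ only in an ending like _2 or _b are one class to them, and where a whole thing is asked for, a point or a joint stands for the part that bears it (a point fixed in the world has none). Each returns a list of dicts, best first, with "score" (0 to 1); they miss things now and then, are a little off and sometimes report something else, mostly with a low value. They report only what shows in the picture. A call takes as long as a camera call. They do not tell look-alikes from the thing itself.
- r.spot_in(camera, target): "centre" ([x, y, z] in m, in world coordinates, good to about 4 mm: the middle of the surface that is visible of it).
- r.cut_out(camera, target): "region" (480x640 bool, what is visible of it).
The state is a dict: "time_s": time; "joints": joint angles; "joint_velocities": joint speeds; "effort": joint torques, N m; "tcp_pos": TCP position; "ee_rot": TCP orientation; "wrist_force": force on the tool from outside, world axes, zero at the start; "moment": the same for the moment, N m; "gripper_width": opening from 0.0 (shut) to 1.0 (fully open).
Only numpy, scipy, OpenCV 4.12 (cv2) and the standard library are available. Lean on these libraries where they do the work, as an engineer would, in place of code of your own. Each camera call takes 0.05 s, during which the arm holds its last target.

## Task

Take the round battery cell off its little rest and load it into the cradle of the black tester: push its flat end in under the steel strap against the coil spring until the button end clears the plain end wall, then drop that end in and press the cell down until it lies fully home, level in both saddles. Feel for the spring and be gentle: never ram it solid or jam the tilted cell (it should never bear on the tester with more than 15 N while going in, nor be pressed home with more than 20 N), and leave the tray, the screwdriver and the handset where they are. Let go of the cell at the end.

Things in the scene. Friction and masses are not known exactly. Their poses are not given: they have to be found in the camera images.
- cell: the cell, a smooth grey cylinder 26 mm across, 90 g or so; its can is 64 mm long with a 9 mm wide, 2 mm high steel button on one end and a flat steel face on the other. Origin on the cylinder's axis, at the middle of the can; x runs along the axis towards the button (it may be rolled about x)
- cell_button (a point): tip of the button, on the axis, 34 mm from the cell's origin
- cell_flat (a point): centre of the flat end, 32 mm from the cell's origin on the other side
- rest: fixed grey rest, 80 x 50 mm, with two V saddles (8 mm long, at 24 mm either side of the middle) on which the cell lies level, its axis 32 mm above the table; between and beside the saddles there is only the 6 mm base plate. Origin under the centre, x along the cell, towards its button
- tester: fixed black base 190 x 90 mm, 24 high with its rail; origin under its centre, z up, x from the coil spring end (-x) to the plain end wall (+x). On it a grey cradle (floor plate 56 wide, top at z = 30 mm), firmly clamped at x = q on the rail: q differs each time, -10 to +10 mm, and is NOT measured; find it by feel or eye. The _mid points below are those for q = 0, fixed on the base, axes as the base's
- spring_mid (a point): centre of the spring contact's face if q were 0: 30 mm on the -x side of the tester's middle, 53 mm up. It is a brass disc 12 mm across on a visible coil, pushed towards -x: 1.6 N to start it, then 0.8 N more per mm, solid after 9.5 mm (9.2 N). A spring wall 70 mm high stands 18 to 28 mm behind the face
- strap_mid (a point): middle of the strap's underside if q were 0: 32.5 mm on the -x side, 76 mm up. Steel strap 5 mm long in x, 4 thick (top at 80), over the spring face, on posts 19 to 23 mm either side. The cell cannot enter level: slide it in along its own axis, tilted about 16 degrees, flat end low, that end's underside 1 to 7 mm above its seated height when it meets the spring, the button end over the end wall
- end_wall_mid (a point): middle of the top edge of the plain end wall's inner face if q were 0: 30 mm on the +x side, 54 mm up; wall 34 wide, 8 thick. Free gap from wall to spring is 60 mm, the cell is 66 long. Pushing the tilted cell 6.5 to 8 mm into the spring (6.8 to 8 N) lets the button end swing down inside the wall; less lands on its top, more rams the spring solid
- seat_mid (a point): where the origin of the seated cell is if q were 0: 4 mm on the -x side, 53 mm up (underside at 40). Cell lies in two 45 degree V saddles, 21 to 33 mm towards -x of this point and 24 to 32 mm towards +x, 38 mm wide, rims 49 mm up, open between them for fingers. Seated, the spring is pressed 6 mm (6.4 N); its friction can hold the cell up: press it down with 10 to 20 N
- tray: bystander: loose open black tray 130 x 190 x 35 mm, origin under its centre
- driver: bystander: loose black-handled screwdriver lying on the table, origin under its middle
- handset: bystander: loose flat black handset 70 x 145 x 9 mm, origin under its centre
Not all that is in view belongs to the job. What is shaped like the cell but green or purple is not meant.

How it is judged:
By the outcome, as a careful person would: the job done as asked, in the order asked, and still so for the second after the job is handed in, with the robot touching nothing.
It also fails if it takes over 56 s, if anything falls off the work surface, if the arm or the gripper's body presses on something with over 40 N, if the wrist force passes 120 N, or if a joint passes its speed limit or range.

## Working session

There is one attempt and no reset: what is moved stays moved. The work goes in short steps, Python scripts to look and compute and a tool call to move; the robot and the scene stay as the last step left them, time stands still between calls to the robot, and variables do not carry over. Pictures are saved under pics/ and viewed, and the job is handed in when it is done.

Besides the shell and the picture viewer there is one more tool, called as a command line: name --pt "numbers of a row" for each row, then --argument value for the rest. play_rows: Moves the arm, as the interface text tells. Its arguments: {"type":"object","properties":{"deltas":{"type":"array","items":{"type":"array","items":{"type":"number"}}}},"required":["deltas"]}

```bash
mkdir -p pics
cat > h.py <<'E'
import numpy as np, cv2
from station import r
def cap(n,f=None):
    s=r.sense(); c=r.capture(n)
    if f: cv2.imwrite('pics/'+f,cv2.cvtColor(c['pixels'],cv2.COLOR_RGB2BGR))
    if n=='wrist':
        T=np.eye(4);T[:3,:3]=np.array(s['ee_rot']);T[:3,3]=s['tcp_pos']
        W=T@np.array(c['T_tool_cam']); c['R']=W[:3,:3].T; c['t']=-W[:3,:3].T@W[:3,3]
    c['R']=np.array(c['R']);c['t']=np.array(c['t']);c['camera_matrix']=np.array(c['camera_matrix'])
    return c
def proj(c,X):
    p=(c['R']@np.atleast_2d(X).T).T+c['t']; s=p[:,:2]/p[:,2:]
    s=s*(1+c['k1']*(s**2).sum(1,keepdims=True)); K=c['camera_matrix']
    return s@K[:2,:2].T+K[:2,2]
def ray(c,uv):
    K=c['camera_matrix']; d=np.linalg.solve(K[:2,:2],np.array(uv,float)-K[:2,2]); s=d.copy()
    for _ in range(20): s=d/(1+c['k1']*(s@s))
    o=-c['R'].T@c['t']; v=c['R'].T@np.array([s[0],s[1],1]); return o,v/np.linalg.norm(v)
def onz(c,uv,z):
    o,v=ray(c,uv); return o+v*(z-o[2])/v[2]
def tri(obs):
    A=np.zeros((3,3));b=np.zeros(3)
    for c,uv in obs:
        o,v=ray(c,uv);P=np.eye(3)-np.outer(v,v);A+=P;b+=P@o
    X=np.linalg.solve(A,b); return X,[np.round(proj(c,X)[0]-uv,1) for c,uv in obs]
E
python3 - <<'E'
from h import *
np.set_printoptions(precision=4,suppress=True)
for n in ['scene','side','wrist']:
    c=cap(n,n+'0.png')
    print(n,-c['R'].T@c['t'],c['R'][2], c['camera_matrix'][0,0],c['k1'])
    for t in ['cell','cell_button','cell_flat','rest','tester','tray','driver','handset']:
        try: print(t,[(np.round(d['centre'],3).tolist(),round(d['score'],2)) for d in r.spot_in(n,t)[:4]])
        except Exception as e: print(t,e)
s=r.sense();print(s,r.pinch_z)
E
```

```text
scene [ 1.3963 -0.4688  0.7842] [-0.6959  0.4032 -0.5943] 456.4887552116092 -0.017874685416825915
cell [([0.598, -0.265, 0.026], 0.81), ([0.57, -0.151, 0.041], 0.68), ([0.572, 0.128, 0.022], 0.19)]
cell_button [([0.6, -0.266, 0.018], 0.82), ([0.58, -0.045, 0.019], 0.74), ([0.567, -0.15, 0.041], 0.72)]
cell_flat [([0.599, -0.262, 0.022], 0.52), ([0.571, -0.152, 0.043], 0.47), ([0.578, -0.042, 0.023], 0.46)]
rest [([0.579, -0.156, 0.006], 0.7)]
tester [([0.578, 0.127, 0.027], 0.97), ([0.777, 0.011, 0.018], 0.21)]
tray [([0.632, 0.444, 0.003], 0.84)]
driver [([0.778, 0.013, 0.019], 0.72)]
handset [([0.619, -0.429, 0.013], 0.85), ([0.571, 0.13, 0.021], 0.16)]
side [ 0.5226 -0.818   0.7527] [ 0.0497  0.7535 -0.6555] 444.1258185635037 0.01680796552718708
cell [([0.588, -0.274, 0.024], 0.92), ([0.569, -0.045, 0.024], 0.83), ([0.561, -0.149, 0.045], 0.81)]
cell_button [([0.555, -0.154, 0.044], 0.89), ([0.588, -0.272, 0.027], 0.81), ([0.566, -0.045, 0.027], 0.79), ([0.54, 0.124, 0.02], 0.43)]
cell_flat [([0.559, -0.154, 0.045], 0.72), ([0.589, -0.272, 0.025], 0.6), ([0.567, -0.051, 0.029], 0.
[... 566 characters left out ...]
, 0.014], 0.35)]
tester [([0.574, 0.143, 0.014], 0.75)]
tray []
driver [([0.769, 0.015, 0.02], 0.79)]
handset [([0.565, -0.136, 0.004], 0.25), ([0.576, 0.147, 0.014], 0.24)]
{'time_s': 1.35, 'joints': array([ 14.8164,  22.0414,   0.4531,  -0.002 , -68.41  , -14.8173]), 'joint_velocities': array([-0.0207,  0.1077,  0.067 ,  0.0784,  0.0305,  0.1074]), 'effort': array([  0.0001, -39.0472,  18.7622,   4.2243,   0.0155,  -0.    ]), 'tcp_pos': array([0.625 , 0.    , 0.2226]), 'ee_rot': array([[-0., -1.,  0.],
       [-1.,  0.,  0.],
       [-0., -0., -1.]]), 'wrist_force': array([-0.5624, -0.1649, -0.466 ]), 'moment': array([-0.022 ,  0.008 , -0.0195]), 'gripper_width': 1.0018861627165176} 0.0187
```

View pics/scene0.png

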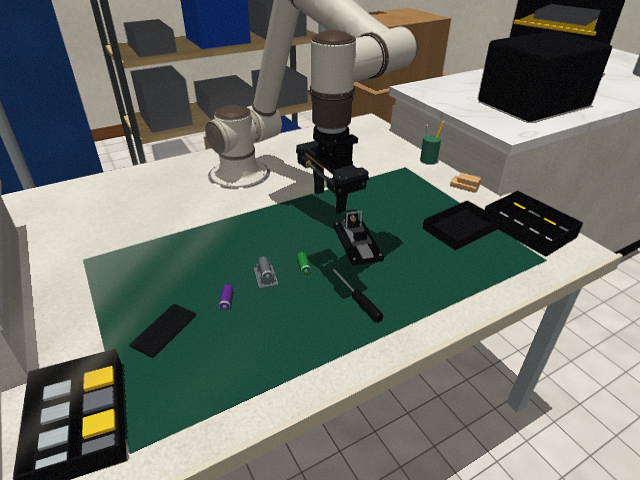

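View pics/side0.png

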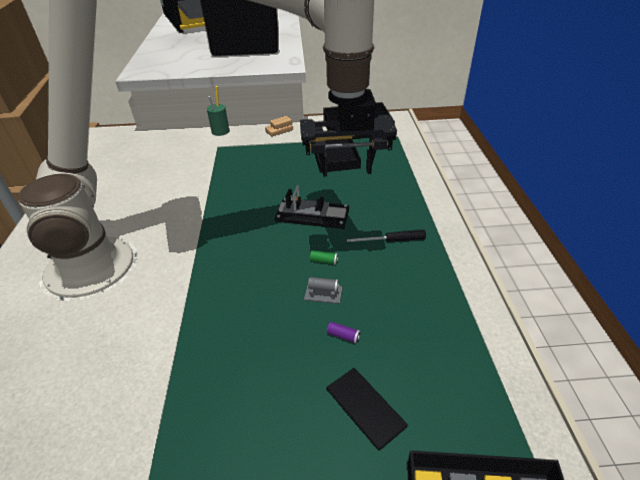

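View pics/wrist0.png

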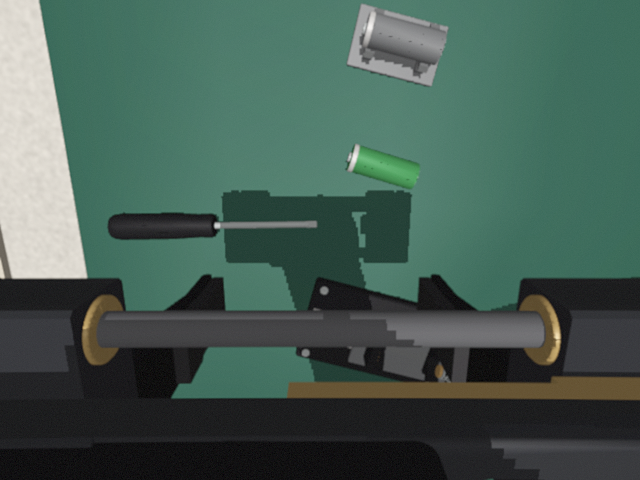

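play_rows --pt "-1.6 0.4 0 0 0 0 87" --pt "-3.2 0.8 0 0 0 0 87" --pt "-4.8 1.2 0 0 0 0 87" --pt "-6.0 1.6 0 0 0 0 87" --pt "-6.0 1.6 0 0 0 0 87" --pt "-6.0 1.6 0 0 0 0 87" --pt "-6.0 1.6 0 0 0 0 87"

```text
time_s: 2.05
tcp_pos: [0.5851, 0.1494, 0.2226]
ee_rot: [[-0.001, -1.0, -0.0], [-1.0, 0.001, -0.0], [0.0, 0.0, -1.0]]
wrist_force: [0.4, -0.8, 0.1]
gripper_width: 1.001
```

Run:
```python
from h import *
import pickle
d={}
for n in ['scene','side','wrist']:
    d[n]=cap(n,n+'1.png')
pickle.dump(d,open('d1.pkl','wb'))
print(r.sense()['tcp_pos'],r.sense()['ee_rot'])
```

```text
[0.58523997 0.14896141 0.22249165] [[-1.59332176e-03 -9.99998722e-01 -1.30182330e-04]
 [-9.99998720e-01  1.59334042e-03 -1.43338708e-04]
 [ 1.43545949e-04  1.29953779e-04 -9.99999981e-01]]
```

play_rows --pt "-1.2 0 0 0 0 0 87" --pt "-2.4 0 0 0 0 0 87" --pt "-3.2 0 0 0 0 0 87" --pt "-3.2 0 0 0 0 0 87" --pt "-3.2 0 0 0 0 0 87" --pt "-3.2 0 0 0 0 0 87"

```text
time_s: 2.8
tcp_pos: [0.585, 0.2291, 0.2225]
ee_rot: [[-0.001, -1.0, -0.0], [-1.0, 0.001, -0.0], [0.0, 0.0, -1.0]]
wrist_force: [0.0, -0.2, 0.3]
gripper_width: 1.002
```

Run:
```python
from h import *
import pickle
d={}
for n in ['scene','side','wrist']:
    d[n]=cap(n,n+'2.png')
pickle.dump(d,open('d2.pkl','wb'))
print(r.sense()['tcp_pos'],r.sense()['time_s'])
```

```text
[0.5850591  0.22914075 0.22270603] 2.95
```

View pics/wrist1.png

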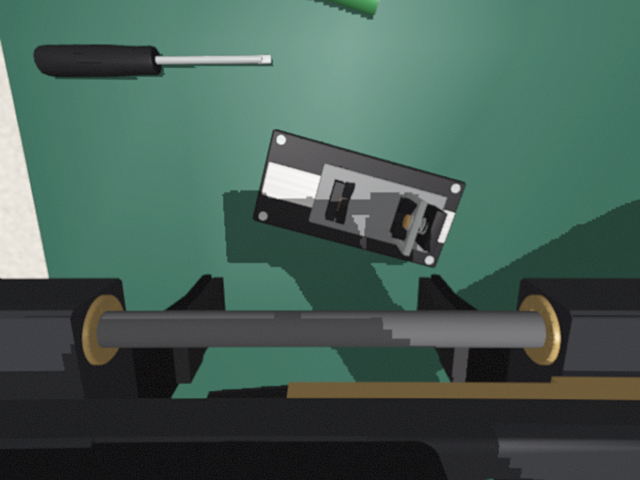

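View pics/wrist2.png

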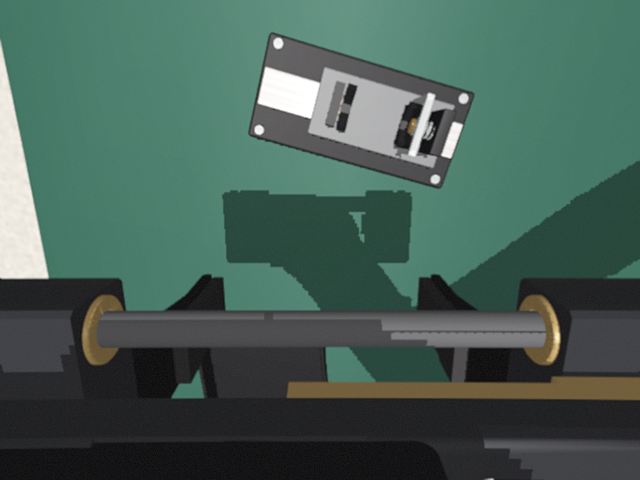

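Run:
```python
import cv2
a=cv2.imread('pics/wrist2.png')[20:200,235:485]; cv2.imwrite('pics/z2.png',cv2.resize(a,None,fx=3.2,fy=3.2,interpolation=cv2.INTER_CUBIC))
a=cv2.imread('pics/wrist1.png')[115:280,235:485]; cv2.imwrite('pics/z1.png',cv2.resize(a,None,fx=3.2,fy=3.2,interpolation=cv2.INTER_CUBIC))
a=cv2.imread('pics/side2.png')[175:235,265:365]; cv2.imwrite('pics/zs2.png',cv2.resize(a,None,fx=8,fy=8,interpolation=cv2.INTER_CUBIC))
a=cv2.imread('pics/side0.png')[175:235,265:365]; cv2.imwrite('pics/zs0.png',cv2.resize(a,None,fx=8,fy=8,interpolation=cv2.INTER_CUBIC))
```

```text
(no output)
```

View pics/z2.png

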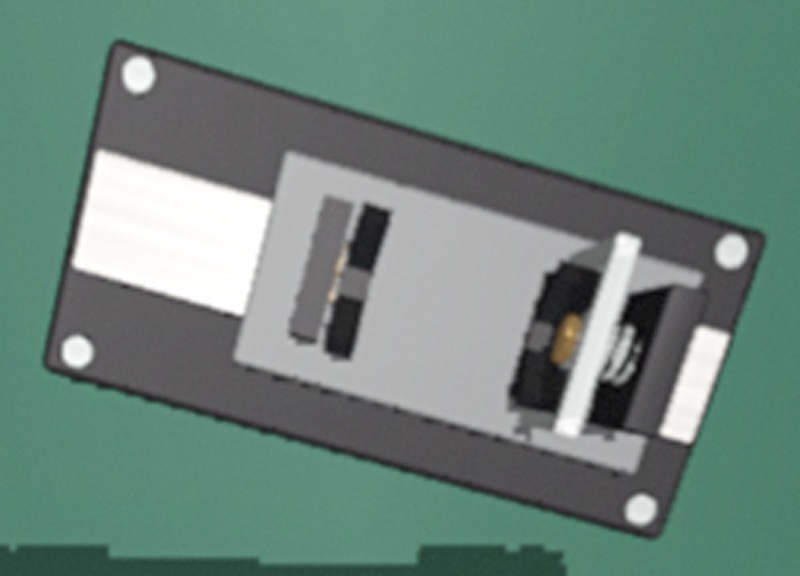

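View pics/z1.png

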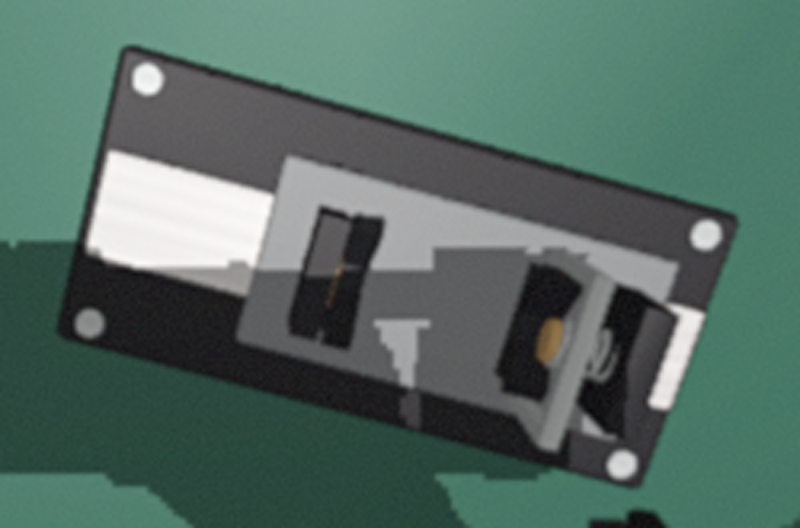

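View pics/zs2.png

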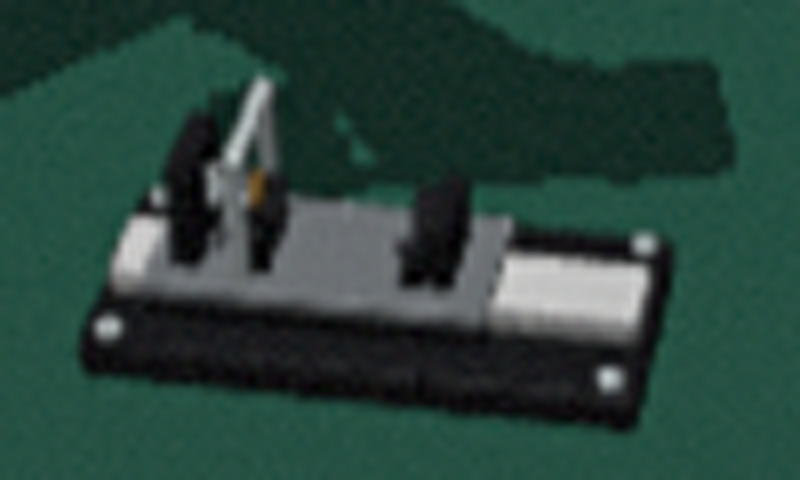

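View pics/zs0.png

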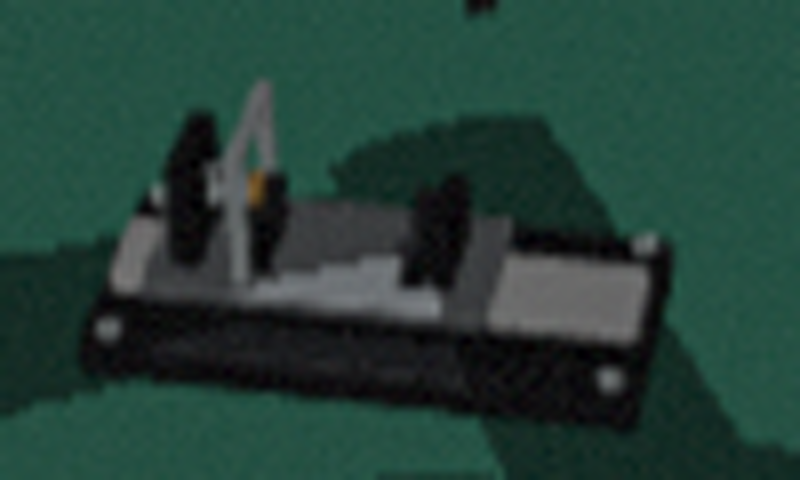

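```bash
cat > fit.py <<'E'
from h import *
import pickle
from scipy.optimize import least_squares
np.set_printoptions(precision=4,suppress=True)
c1=pickle.load(open('d1.pkl','rb'))['wrist'];c2=pickle.load(open('d2.pkl','rb'))['wrist'];cs=pickle.load(open('d2.pkl','rb'))['side']
p1=lambda x,y:np.array([x/3.2+235-.34,y/3.2+115-.34]);p2=lambda x,y:np.array([x/3.2+235-.34,y/3.2+20-.34]);ps=lambda x,y:np.array([x/8+265-.44,y/8+175-.44])
S=[]
for a,b,s in [((147,79),(138,75),(610,379)),((90,323),(77,352),(645,243)),((706,235),(732,251),(108,327)),((622,464),(641,509),(158,193))]:
    X,e=tri([(c1,p1(*a)),(c2,p2(*b))]);S.append(X);print(X,e, 'side err',proj(cs,X)[0]-ps(*s))
S=np.array(S);o=S.mean(0);print('centre',o)
ex=(S[0]+S[1]-S[2]-S[3]);yaw=np.arctan2(ex[1],ex[0]);ey=(S[1]+S[3]-S[0]-S[2]);print(np.degrees(yaw),np.degrees(np.arctan2(ey[1],ey[0]))-90)
print(np.linalg.norm(S[0]-S[2]),np.linalg.norm(S[1]-S[3]),np.linalg.norm(S[0]-S[1]),np.linalg.norm(S[2]-S[3]))
Rz=np.array([[np.cos(yaw),-np.sin(yaw),0],[np.sin(yaw),np.cos(yaw),0],[0,0,1]])
o0=np.array([o[0],o[1],0])
def loc(n,obs):
    X,e=tri(obs);print(n,((X-o0)@Rz)*1000,e)
loc('strap a',[(c1,p1(600,270)),(c2,p2(628,238))])
loc('strap b',[(c1,p1(552,447)),(c2,p2(567,432))])
loc('wall in a',[(c1,p1(350,215)),(c2,p2(353,203))])
loc('wall in b',[(c1,p1(322,343)),(c2,p2(319,341))])
loc('floor corner TL',[(c1,p1(288,156)),(c2,p2(288,152))])
loc('floor corner BL',[(c1,p1(238,340)),(c2,p2(235,360))])
loc('floor corner TR',[(c1,p1(678,264)),(c2,p2(703,275))])
loc('floor corner BR',[(c1,p1(612,440)),(c2,p2(634,472))])
E
python3 fit.py
```

```text
[0.6221 0.0839 0.0168] [array([ 0., -0.]), array([-0., -0.])] side err [ 0.5216 -0.0715]
[0.6416 0.1555 0.0159] [array([-0.2,  0. ]), array([ 0.2, -0. ])] side err [0.4086 0.4195]
[0.458  0.1288 0.0175] [array([0., 0.]), array([-0.,  0.])] side err [ 0.6601 -0.1149]
[0.4775 0.2    0.0171] [array([0., 0.]), array([-0., -0.])] side err [1.331  0.6495]
centre [0.5498 0.1421 0.0168]
-15.232834293863121 -15.287152413682918
0.17009750067346743 0.1700791069537332 0.07418053896110274 0.0738488273938694
strap a [-42.866  -23.7616  71.8237] [array([0.8, 0. ]), array([-0.8,  0. ])]
strap b [-42.5029  22.3039  80.2785] [array([-0.5, -0. ]), array([ 0.5, -0. ])]
wall in a [ 20.7111 -17.8352  45.8743] [array([-0.2,  0. ]), array([ 0.2, -0. ])]
wall in b [19.6583 16.9021 54.2269] [array([-0.8,  0. ]), array([ 0.8, -0. ])]
floor corner TL [ 40.5563 -27.5549  28.8134] [array([-0.,  0.]), array([ 0., -0.])]
floor corner BL [40.6557 27.3183 29.7025] [array([ 0., -0.]), array([-0.,  0.])]
floor corner TR [-76.4269 -27.3431  27.9023] [array([0., 0.]), array([-0.,  0.])]
floor corner BR [-75.1573  27.38    30.2824] [array([0.4, 0. ]), array([-0.4, -0. ])]
```

play_rows --pt "1.5 0 0 0 0 0 87" --pt "3.5 0 0 0 0 0 87" --pt "5.5 0 0 0 0 0 87" --pt "7.5 0 0 0 0 0 87" --pt "9.5 0 0 0 0 0 87" --pt "11.0 0 0 0 0 0 87" --pt "11.6 0 0 0 0 0 87" --pt "11.6 0 0 0 0 0 87" --pt "11.6 0 0 0 0 0 87" --pt "11.6 0 0 0 0 0 87"

```text
time_s: 3.95
tcp_pos: [0.5851, -0.0589, 0.2226]
ee_rot: [[0.001, -1.0, 0.0], [-1.0, -0.001, 0.0], [-0.0, -0.0, -1.0]]
wrist_force: [0.9, 0.4, 0.6]
gripper_width: 0.998
```

Run:
```python
from h import *
import pickle
d={}
d['wrist']=cap('wrist','wrist3.png')
print(r.sense()['tcp_pos'],r.sense()['time_s'])
pickle.dump(d,open('d3.pkl','wb'))
```

```text
[ 0.58512677 -0.05872622  0.22258403] 4.0
```

play_rows --pt "1 0 0 0 0 0 87" --pt "2 0 0 0 0 0 87" --pt "2.8 0 0 0 0 0 87" --pt "2.8 0 0 0 0 0 87" --pt "2.8 0 0 0 0 0 87" --pt "2.8 0 0 0 0 0 87"

```text
time_s: 4.6
tcp_pos: [0.5851, -0.1288, 0.2225]
ee_rot: [[0.002, -1.0, -0.0], [-1.0, -0.002, 0.0], [-0.0, 0.0, -1.0]]
wrist_force: [0.7, 0.5, 1.0]
gripper_width: 1.0
```

Run:
```python
from h import *
import pickle
d={}
for n in ['scene','side','wrist']: d[n]=cap(n,n+'4.png')
print(r.sense()['tcp_pos'],r.sense()['time_s'])
pickle.dump(d,open('d4.pkl','wb'))
```

```text
[ 0.5851256  -0.12903521  0.22264692] 4.75
```

View pics/wrist3.png

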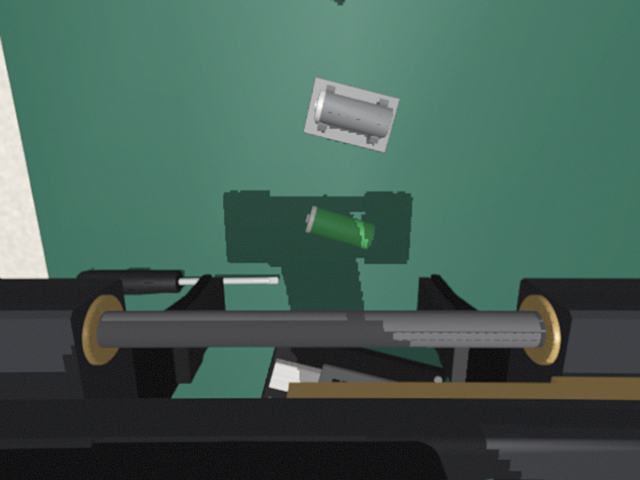

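View pics/wrist4.png

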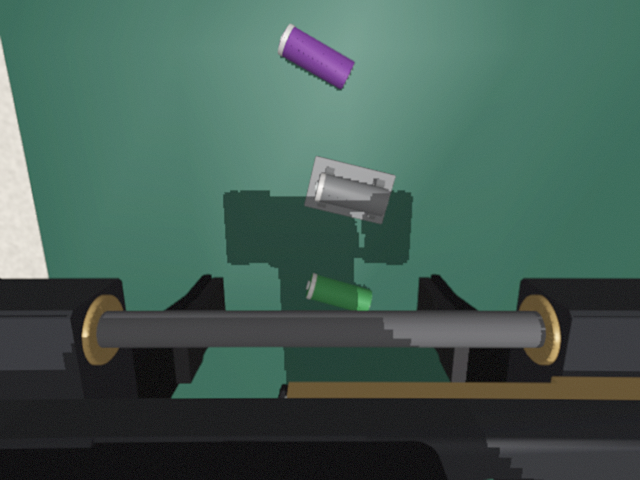

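Run:
```python
import cv2
a=cv2.imread('pics/wrist3.png')[65:165,290:415]; cv2.imwrite('pics/z3.png',cv2.resize(a,None,fx=6,fy=6,interpolation=cv2.INTER_CUBIC))
a=cv2.imread('pics/wrist4.png')[145:235,290:415]; cv2.imwrite('pics/z4.png',cv2.resize(a,None,fx=6,fy=6,interpolation=cv2.INTER_CUBIC))
```

```text
(no output)
```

View pics/z3.png

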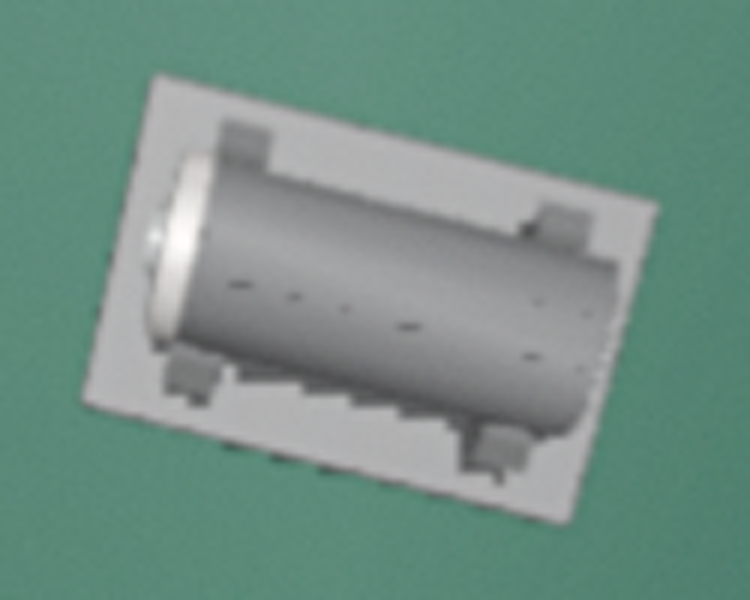

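View pics/z4.png

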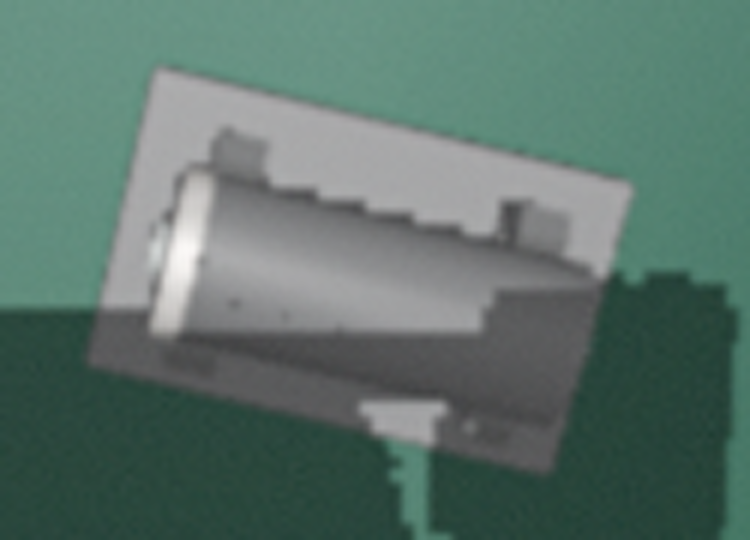

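```bash
cat > fitc.py <<'E'
from h import *
import pickle
from scipy.optimize import least_squares
np.set_printoptions(precision=4,suppress=True)
c3=pickle.load(open('d3.pkl','rb'))['wrist'];c4=pickle.load(open('d4.pkl','rb'))['wrist']
f=lambda ox,oy:(lambda p:np.array(p,float)/6+[ox,oy]-.42)
q3=f(290,65);q4=f(290,145)
R=[]
for a,b in [((155,76),(158,67)),((658,206),(633,185)),((568,524),(550,473)),((84,403),(89,363))]:
    X,e=tri([(c3,q3(a)),(c4,q4(b))]);R.append(X);print(X,e)
R=np.array(R);print('rest c',R.mean(0));ex=R[0]+R[3]-R[1]-R[2];print(np.degrees(np.arctan2(ex[1],ex[0])),np.linalg.norm(R[0]-R[1]),np.linalg.norm(R[1]-R[2]))
E3=q3([(280,184),(340,197),(400,212),(480,232),(600,259),(620,275),(600,380),(575,432),(553,437),(400,402),(260,368),(180,347),(150,335),(160,200),(195,155)])
E4=q4([(190,168),(270,188),(340,203),(400,218),(480,237),(560,258),(590,270),(556,422),(500,413),(180,338),(152,332),(165,225)])
def hull(c,p):
    a=np.linspace(0,2*np.pi,60);pts=[]
    for s in (-.032,.032): pts.append(np.c_[np.full(60,s),.013*np.cos(a),.013*np.sin(a)])
    pts=np.vstack(pts);cy,sy=np.cos(p[3]),np.sin(p[3])
    W=pts@np.array([[cy,-sy,0],[sy,cy,0],[0,0,1]]).T+p[:3]
    return cv2.convexHull(proj(c,W).astype(np.float32))
def res(p):
    o=[]
    for c,E in((c3,E3),(c4,E4)):
        h=hull(c,p); o+=[cv2.pointPolygonTest(h,tuple(map(float,e)),True) for e in E]
    return np.array(o)
s=least_squares(res,[.562,-.152,.032,np.radians(-13)],loss='soft_l1',f_scale=.5,diff_step=1e-4,x_scale=[.01,.01,.01,.1])
print(s.x,np.degrees(s.x[3]));print(np.round(s.fun if 0 else res(s.x),1))
E
python3 fitc.py
```

```text
[ 0.5901 -0.1785  0.0033] [array([ 0.2, -0. ]), array([-0.2,  0. ])]
[ 0.5128 -0.1599  0.0039] [array([-0.,  0.]), array([0., 0.])]
[ 0.5244 -0.1122  0.0047] [array([0.1, 0. ]), array([-0.1, -0. ])]
[ 0.6015 -0.1306  0.0045] [array([0.1, 0. ]), array([-0.1,  0. ])]
rest c [ 0.5572 -0.1453  0.0041]
-13.471258520162383 0.07952281464339434 0.04913685740708023
[ 0.5571 -0.1448  0.0258 -0.2293] -13.136972856355463
[ 0.7  0.4  0.3  0.3 -0.2 -0.3 -0.7 -0.   0.5  0.1  0.   0.2  0.4 -2.6
 -0.5  0.   0.2 -0.1  0.   0.   0.3  0.5 -0.3  0.3  0.3  0.2 -1. ]
```

```bash
cat >> fitc.py <<'E'
for z in (.026,.028,.030,.032):
    s=least_squares(lambda p:res([p[0],p[1],z,p[2]]),[.5571,-.145,-.23],loss='soft_l1',f_scale=.5,diff_step=1e-4,x_scale=[.01,.01,.1])
    print(z,s.x,s.cost)
d=pickle.load(open('d4.pkl','rb'))
print('rest z6', [np.mean([onz(c,q(p),.006) for p in P],0) for c,q,P in ((c3,q3,[(155,76),(658,206),(568,524),(84,403)]),(c4,q4,[(158,67),(633,185),(550,473),(89,363)]))])
cc=d['side'];print(proj(cc,[[.557,-.145,.045],[.5883,-.152,.045],[.526,-.138,.045]]))
cc=d['scene'];print(proj(cc,[[.557,-.145,.045],[.5883,-.152,.045],[.526,-.138,.045]]))
a=d['side']['pixels'][265:315,290:360,::-1];b=d['scene']['pixels'][245:295,235:305,::-1]
cv2.imwrite('pics/zz.png',cv2.resize(np.hstack([a,b]),None,fx=5.5,fy=5.5,interpolation=cv2.INTER_CUBIC))
E
python3 fitc.py | tail -12
```

```text
-0.5  0.   0.2 -0.1  0.   0.   0.3  0.5 -0.3  0.3  0.3  0.2 -1. ]
0.026 [ 0.5571 -0.1448 -0.2296] 2.613265554183609
0.028 [ 0.5576 -0.1449 -0.2331] 2.9129790084619147
0.03 [ 0.5579 -0.145  -0.2335] 3.6103013388651894
0.032 [ 0.5581 -0.1451 -0.2342] 4.755753868248028
rest z6 [array([ 0.5574, -0.1452,  0.006 ]), array([ 0.5572, -0.1455,  0.006 ])]
[[323.0805 279.3763]
 [337.628  280.6434]
 [308.78   278.1103]]
[[264.7007 263.8982]
 [267.3168 271.8391]
 [262.2418 256.3519]]
```

View pics/zz.png

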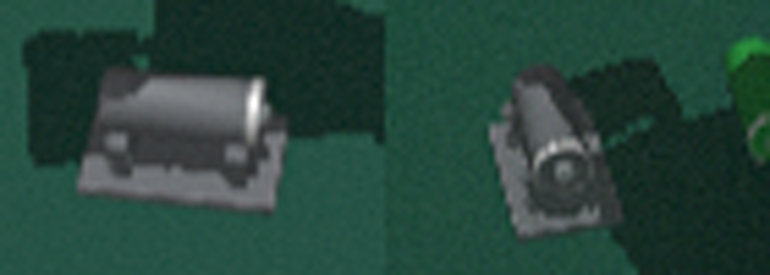

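play_rows --pt "0.1 0.2 0 0 0 -1.5 87" --pt "0.2 0.4 0.4 0 0 -3.0 87" --pt "0.3 0.6 0.8 0 0 -4.6 87" --pt "0.4 0.8 1.2 0 0 -6.2 87" --pt "0.5 0.9 1.6 0 0 -7.8 87" --pt "0.6 1.0 2.0 0 0 -9.4 87" --pt "0.64 1.1 2.4 0 0 -11.0 87" --pt "0.64 1.1 2.7 0 0 -12.6 87" --pt "0.64 1.1 3.0 0 0 -14.2 87" --pt "0.64 1.1 3.0 0 0 -15.3 87" --pt "0.64 1.1 3.0 0 0 -15.3 87" --pt "0.64 1.1 3.0 0 0 -15.3 87"

```text
time_s: 5.95
tcp_pos: [0.5577, -0.1457, 0.1478]
ee_rot: [[0.972, -0.235, 0.0], [-0.235, -0.972, -0.0], [0.0, -0.0, -1.0]]
wrist_force: [0.4, -0.1, 0.6]
gripper_width: 0.998
```

Run:
```python
from h import *
import pickle
d={}
for n in ['wrist']: d[n]=cap(n,n+'5.png')
s=r.sense();print(s['tcp_pos'],s['time_s'],s['ee_rot'],s['joints'],s['wrist_force'])
pickle.dump(d,open('d5.pkl','wb'))
```

```text
[ 0.55770164 -0.14570619  0.14781581] 6.0 [[ 9.72071563e-01 -2.34684011e-01  5.40297896e-04]
 [-2.34684033e-01 -9.72071707e-01 -2.40186870e-05]
 [ 5.30845100e-04 -1.03451407e-04 -9.99999854e-01]] [ 1.45409956e+00  2.10067539e+01 -1.26362170e+01  2.59705693e-03
 -5.63261172e+01  7.49714623e+01] [ 0.04897981  1.23702613 -0.52697714]
```

View pics/wrist5.png

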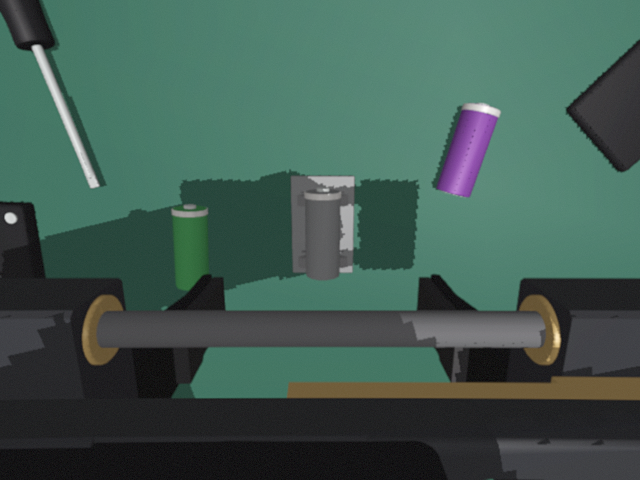

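```bash
cat > t5.py <<'E'
from h import *
import pickle
c=pickle.load(open('d5.pkl','rb'))['wrist']
im=cv2.cvtColor(c['pixels'],cv2.COLOR_RGB2BGR)
k=6;x0,y0=270,165
z=cv2.resize(im[y0:y0+125,x0:x0+110],None,fx=k,fy=k,interpolation=cv2.INTER_CUBIC)
a=np.linspace(0,2*np.pi,60);yaw=np.radians(-13.4)
pts=np.vstack([np.c_[np.full(60,s),.013*np.cos(a),.013*np.sin(a)] for s in(-.032,.032)])
W=pts@np.array([[np.cos(yaw),-np.sin(yaw),0],[np.sin(yaw),np.cos(yaw),0],[0,0,1]]).T+[.5577,-.1455,.032]
p=(proj(c,W)-[x0,y0]+.5)*k
cv2.polylines(z,[p[:60].astype(np.int32)],True,(0,255,255));cv2.polylines(z,[p[60:].astype(np.int32)],True,(0,0,255))
cv2.imwrite('pics/z5.png',z[:600])
E
python3 t5.py
```

```text
(no output)
```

View pics/z5.png

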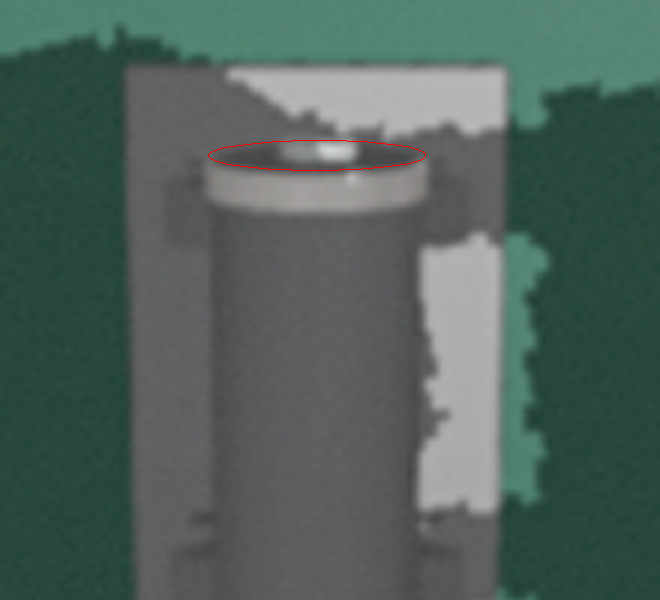

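play_rows --pt "0 0 1.2 0 0 0 87" --pt "0 0 2.6 0 0 0 87" --pt "0 0 4.0 0 0 0 87" --pt "0 0 5.0 0 0 0 87" --pt "0 0 5.38 0 0 0 87" --pt "0 0 5.38 0 0 0 60" --pt "0 0 5.38 0 0 0 40"

```text
time_s: 6.7
tcp_pos: [0.5587, -0.146, 0.0143]
ee_rot: [[0.972, -0.233, 0.002], [-0.233, -0.972, -0.0], [0.002, -0.0, -1.0]]
wrist_force: [1.1, 0.1, 0.2]
gripper_width: 0.891
```

play_rows --pt "0 0 0 0 0 0 30" --pt "0 0 0 0 0 0 26" --pt "0 0 0 0 0 0 20" --pt "0 0 0 0 0 0 10" --pt "0 0 0 0 0 0 0" --pt "0 0 0 0 0 0 0" --pt "0 0 0 0 0 0 0"

```text
time_s: 7.4
tcp_pos: [0.5572, -0.1467, 0.0132]
ee_rot: [[0.973, -0.233, -0.001], [-0.233, -0.973, -0.001], [-0.001, 0.001, -1.0]]
wrist_force: [-0.5, -2.3, 1.0]
gripper_width: 0.289
```

play_rows --pt "0 0 -0.4 0 0 0 0" --pt "0 0 -1.2 0 0 0 0" --pt "0 0 -2.4 0 0 0 0" --pt "0 0 -3.6 0 0 0 0" --pt "0 0 -4.8 0 0 0 0" --pt "0 0 -5.6 0 0 0 0" --pt "0 0 -6.0 0 0 0 0" --pt "0 0 -6.0 0 0 0 0" --pt "0 0 -6.0 0 0 0 0"

```text
time_s: 8.3
tcp_pos: [0.5567, -0.1457, 0.1621]
ee_rot: [[0.972, -0.234, -0.002], [-0.234, -0.972, 0.001], [-0.002, -0.0, -1.0]]
wrist_force: [0.8, 0.1, -1.3]
gripper_width: 0.286
```

```bash
cat > t6.py <<'E'
from h import *
import pickle,sys
n=sys.argv[1]
c=cap('wrist','wrist%s.png'%n)
s=r.sense();print(s['tcp_pos'],s['time_s'],s['ee_rot'],s['wrist_force'],s['gripper_width']*87)
pickle.dump((c,s),open('d%s.pkl'%n,'wb'))
im=cv2.cvtColor(c['pixels'],cv2.COLOR_RGB2BGR)
k=4;x0,y0=235,180
z=cv2.resize(im[y0:y0+150,x0:x0+190],None,fx=k,fy=k,interpolation=cv2.INTER_CUBIC)
a=np.linspace(0,2*np.pi,60)
R=np.array(s['ee_rot']);t=s['tcp_pos']
for x,rad,col in((.032,.013,(0,0,255)),(.034,.0045,(0,255,255))):
    P=np.c_[np.full(60,x),rad*np.cos(a),rad*np.sin(a)-.0187]
    p=(proj(c,P@R.T+t)-[x0,y0]+.5)*k
    cv2.polylines(z,[p.astype(np.int32)],True,col)
cv2.imwrite('pics/z%s.png'%n,z)
E
python3 t6.py 6
```

```text
[ 0.55645954 -0.14576418  0.16156851] 8.35 [[ 9.72291587e-01 -2.33752793e-01 -2.94981559e-03]
 [-2.33752157e-01 -9.72296051e-01  5.63449883e-04]
 [-2.99980204e-03  1.41688177e-04 -9.99995491e-01]] [-0.09879915 -0.09645057 -1.05929405] 25.321154568216368
```

View pics/z6.png

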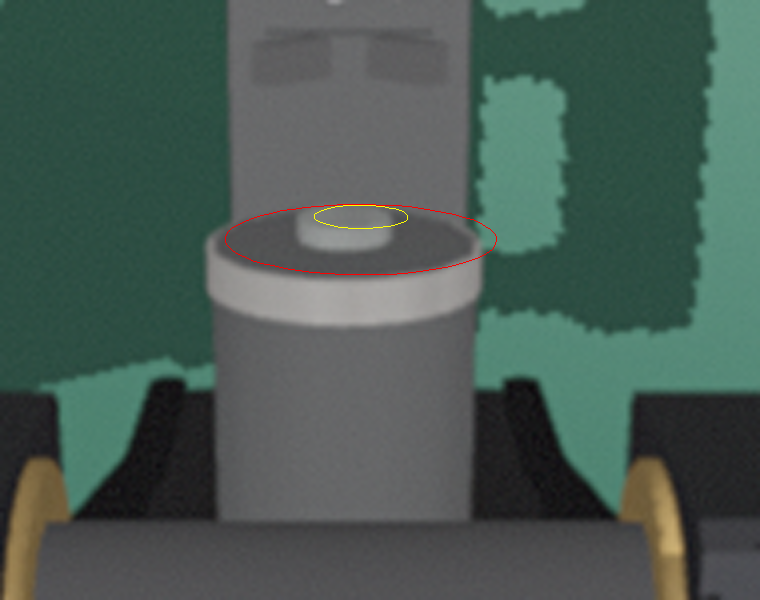

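play_rows --pt "-0.4 -0.9 -0.4 0 0 0.1 0" --pt "-1.0 -2.3 -0.8 0 0 0.2 0" --pt "-1.7 -3.9 -1.2 0 0 0.35 0" --pt "-2.5 -5.6 -1.6 0 0 0.35 0" --pt "-3.3 -7.3 -1.6 0 0 0.35 0" --pt "-4.0 -9.0 -1.6 0 0 0.35 0" --pt "-4.6 -10.3 -1.6 0 0 0.35 0" --pt "-5.0 -11.2 -1.6 0 0 0.35 0" --pt "-5.0 -11.2 -1.6 0 0 0.35 0" --pt "-5.0 -11.2 -1.6 0 0 0.35 0" --pt "-5.0 -11.2 -1.6 0 0 0.35 0"

```text
time_s: 9.45
tcp_pos: [0.501, 0.1546, 0.2022]
ee_rot: [[0.965, -0.264, -0.002], [-0.264, -0.965, -0.001], [-0.001, 0.001, -1.0]]
wrist_force: [-0.1, 0.9, -1.8]
gripper_width: 0.287
```

```bash
python3 t6.py 7
```

```text
[0.50121178 0.15438608 0.2024561 ] 9.5 [[ 9.64412929e-01 -2.64398074e-01 -1.16691724e-03]
 [-2.64399078e-01 -9.64413020e-01 -8.09329247e-04]
 [-9.11405088e-04  1.08905943e-03 -9.99998992e-01]] [ 0.02929057 -1.28815747 -1.22898396] 25.206311829947783
```

View pics/wrist7.png

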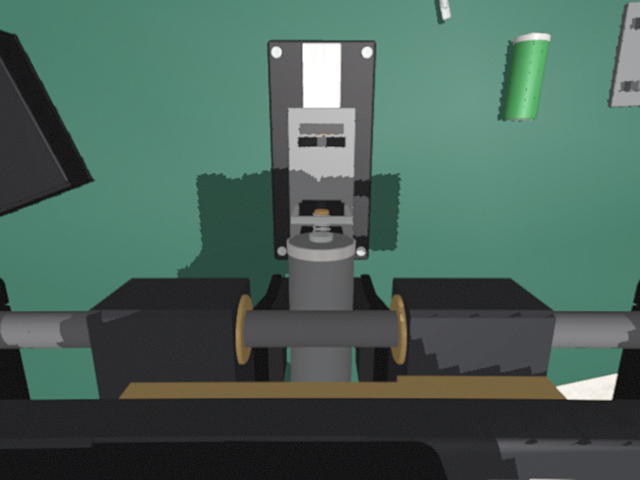

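Run:
```python
import cv2
a=cv2.imread('pics/wrist7.png')[35:265,260:385]; cv2.imwrite('pics/z7a.png',cv2.resize(a[:115],None,fx=5,fy=5,interpolation=cv2.INTER_CUBIC));cv2.imwrite('pics/z7b.png',cv2.resize(a[115:],None,fx=5,fy=5,interpolation=cv2.INTER_CUBIC))
```

```text
(no output)
```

View pics/z7a.png

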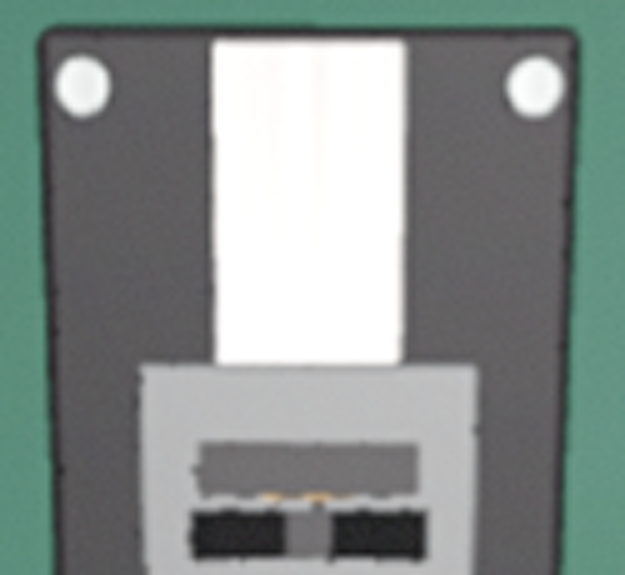

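View pics/z7b.png

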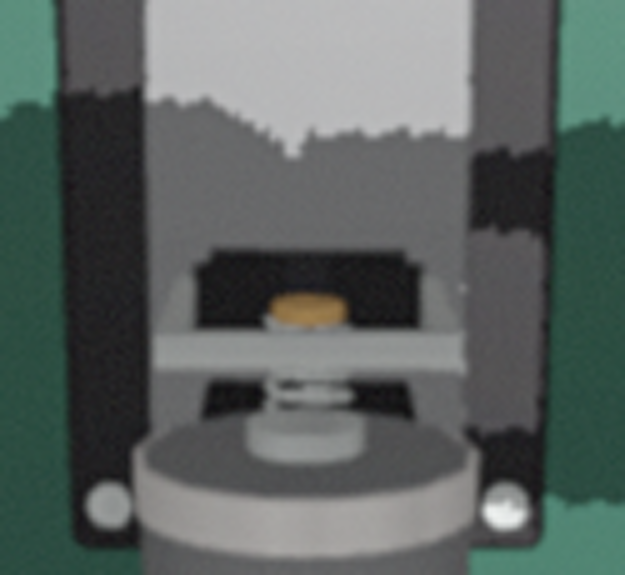

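```bash
cat > ba.py <<'E'
from h import *
import pickle
from scipy.optimize import least_squares
from scipy.spatial.transform import Rotation as Ro
np.set_printoptions(precision=4,suppress=True)
L=lambda f:pickle.load(open(f,'rb'))
C={1:L('d1.pkl')['wrist'],2:L('d2.pkl')['wrist'],3:L('d3.pkl')['wrist'],4:L('d4.pkl')['wrist'],5:L('d5.pkl')['wrist'],6:L('d6.pkl')[0],7:L('d7.pkl')[0]}
K=lambda k,ox,oy:(lambda x,y:np.array([(x+.5)/k-.5+ox,(y+.5)/k-.5+oy]))
p1=K(3.2,235,115);p2=K(3.2,235,20);q3=K(6,290,65);q4=K(6,290,145);q5=K(6,270,165);q6=K(4,235,180);q7a=K(5,260,35);q7b=K(5,260,150)
obs=[]
for c,f,P in((1,p1,[(147,79),(90,323),(706,235),(622,464)]),(2,p2,[(138,75),(77,352),(732,251),(641,509)])):
    for (x,y),n in zip(P,[(1,-1),(1,1),(-1,-1),(-1,1)]): obs.append((c,f(x,y),'screw',n,1))
for f,x,y,n in((q7a,82,86,(1,1)),(q7a,535,86,(1,-1)),(q7b,110,505,(-1,1)),(q7b,505,505,(-1,-1))): obs.append((7,f(x,y),'screw',n,1))
for c,f,P in((3,q3,[(155,76),(658,206),(568,524),(84,403)]),(4,q4,[(158,67),(633,185),(550,473),(89,363)])):
    for (x,y),n in zip(P,[(1,-1),(-1,-1),(-1,1),(1,1)]): obs.append((c,f(x,y),'rest',n,1))
obs+=[(5,q5(127,65),'rest',(1,1),1),(5,q5(507,65),'rest',(1,-1),1)]
obs+=[(1,p1(288,156),'floor',-1,1),(2,p2(288,152),'floor',-1,1),(1,p1(238,340),'floor',1,1),(2,p2(235,360),'floor',1,1),(7,q7a(140,367),'floor',1,1),(7,q7a(477,367),'floor',-1,1)]
obs+=[(1,p1(350,215),'wall',-1,.6),(2,p2(353,203),'wall',-1,.6),(1,p1(322,343),'wall',1,.6),(2,p2(319,341),'wall',1,.6),(7,q7a(200,497),'wall',1,1),(7,q7a(416,497),'wall',-1,1)]
obs+=[(2,p2(628,238),'strap',-1,.6),(2,p2(567,432),'strap',1,.6),(7,q7b(153,350),'strap',1,1),(7,q7b(466,350),'strap',-1,1)]
obs+=[(6,q6(207,240),'cell',-1,1),(6,q6(482,240),'cell',1,1),(7,q7b(133,453),'cell',-1,1),(7,q7b(479,453),'cell',1,1)]
# p: dt3 mm, dr3 deg, rest x y(mm) yaw, tester x y yaw, screw z, hx,hy, q, floorL, dx
def pt(o,p):
    k,n=o[2],o[3]
    if k=='cell': return None
    if k=='rest': b,l=p[6:9],np.array([40*n[0],25*n[1],6.])
    else:
        b=p[9:12]
        l={'screw':lambda:[p[13]*n[0],p[14]*n[1],p[12]],'floor':lambda:[p[16],28*n,30],'wall':lambda:[30+p[15],17*n,54],'strap':lambda:[-32.5+p[15],23*n,80]}[k]()
    y=np.radians(b[2]);l=np.array(l,float)
    return np.array([b[0]+np.cos(y)*l[0]-np.sin(y)*l[1],b[1]+np.sin(y)*l[0]+np.cos(y)*l[1],l[2]])/1000
T={}
for i in (6,7):
    s=L('d%d.pkl'%i)[1];T[i]=(np.array(s['ee_rot']),s['tcp_pos'])
def res(p,full=False):
    out=[]
    dR=Ro.from_rotvec(np.radians(p[3:6])).as_matrix()
    for o in obs:
        c=dict(C[o[0]])
        c['t']=dR@c['t']+p[:3]/1000;c['R']=dR@c['R']
        if o[2]=='cell': X=T[o[0]][0]@np.array([.032+p[17]/1000,.013*o[3],-.0187])+T[o[0]][1]
        else: X=pt(o,p)
        out+=list((proj(c,X)[0]-o[1])*o[4]/.4)
    out+=list(p[:3]/1.5)+list(p[3:6]/.4)+[p[17]/1.5]
    return np.array(out)
p0=np.array([0]*6+[557.5,-145.3,-13.4,549.8,142.1,-15.25,17,85,37,-10,40,0],float)
s=least_squares(res,p0,loss='soft_l1',x_scale='jac')
sd=np.sqrt(np.diag(np.linalg.pinv(s.jac.T@s.jac)))
for n,a,b in zip('dtx dty dtz drx dry drz rx ry ryaw tx ty tyaw sz hx hy q fl dx'.split(),s.x,sd):print(n,round(a,2),'+-',round(b,2))
rr=res(s.x)[:2*len(obs)].reshape(-1,2)*.4
for o,e in zip(obs,rr):print(o[0],o[2],o[3],np.round(e,1),end=' | ')
np.save('ba.npy',s.x)
E
python3 ba.py
```

```text
dtx -2.27 +- 0.34
dty -1.11 +- 0.96
dtz 2.06 +- 0.7
drx -0.1 +- 0.16
dry 0.39 +- 0.08
drz 0.05 +- 0.11
rx 557.5 +- 0.21
ry -145.41 +- 0.22
ryaw -13.64 +- 0.22
tx 550.0 +- 0.18
ty 141.96 +- 0.15
tyaw -15.3 +- 0.14
sz 18.79 +- 1.41
hx 85.04 +- 0.31
hy 37.03 +- 0.17
q -9.84 +- 0.25
fl 40.64 +- 0.22
dx -1.46 +- 0.62
1 screw (1, -1) [ 0.1 -0. ] | 1 screw (1, 1) [-0.1 -0. ] | 1 screw (-1, -1) [ 0.1 -0.1] | 1 screw (-1, 1) [0.1 0.2] | 2 screw (1, -1) [-0.   0.2] | 2 screw (1, 1) [ 0.1 -0.1] | 2 screw (-1, -1) [-0.1 -0.1] | 2 screw (-1, 1) [0.  0.1] | 7 screw (1, 1) [ 0.2 -0. ] | 7 screw (1, -1) [-0.  -0.1] | 7 screw (-1, 1) [ 0.2 -0.1] | 7 screw (-1, -1) [0.2 0. ] | 3 rest (1, -1) [ 0.1 -0.7] | 3 rest (-1, -1) [ 0.4 -0.4] | 3 rest (-1, 1) [0.2 0.6] | 3 rest (1, 1) [-0.4  0.2] | 4 rest (1, -1) [-0.3 -0.5] | 4 rest (-1, -1) [ 0.5 -0.3] | 4 rest (-1, 1) [0.1 0.5] | 4 rest (1, 1) [-0.5  0.1] | 5 rest (1, 1) [-0.5 -0.1] | 5 rest (1, -1) [-0.  0.] | 1 floor -1 [ 0.  -0.7] | 2 floor -1 [-0.1 -0.4] | 1 floor 1 [-0.1  0.2] | 2 floor 1 [-0.2  0.7] | 7 floor 1 [-0.3  0.2] | 7 floor -1 [0.3 0.2] | 1 wall -1 [0.2 1.1] | 2 wall -1 [0.4 0.1] | 1 wall 1 [-1.  -0.4] | 2 wall 1 [-0.1 -0.1] | 7 wall 1 [-0.3 -0. ] | 7 wall -1 [ 0.2 -0. ] | 2 strap -1 [-0.  -0.1] | 2 strap 1 [-0.7  0.3] | 7 strap 1 [0.3 0.1] | 7 strap -1 [-1.4  0.1] | 6 cell -1 [1.8 0.4] | 6 cell 1 [-0.4  0.6] | 7 cell -1 [ 1.9 -0.7] | 7 cell 1 [-0.4 -0.6] |
```

play_rows --pt "0.4 0 0 0 0.6 0 0" --pt "1.0 0 0.5 0 1.4 0 0" --pt "1.6 0 1.2 0 2.2 0 0" --pt "2.0 -0.03 2.0 0 2.9 0 0" --pt "2.17 -0.03 2.8 0 3.2 0 0" --pt "2.17 -0.03 3.4 0 3.2 0 0" --pt "2.17 -0.03 3.7 0 3.2 0 0" --pt "2.17 -0.03 3.7 0 3.2 0 0" --pt "2.17 -0.03 3.7 0 3.2 0 0" --pt "2.17 -0.03 3.7 0 3.2 0 0"

```text
time_s: 10.5
tcp_pos: [0.5547, 0.1423, 0.1117]
ee_rot: [[0.927, -0.263, 0.268], [-0.253, -0.965, -0.071], [0.277, -0.002, -0.961]]
wrist_force: [0.6, 0.9, -0.9]
gripper_width: 0.289
```

```bash
cat > st.py <<'E'
from h import *
np.set_printoptions(precision=4,suppress=True)
def state(dx=0.):
    s=r.sense();R=np.array(s['ee_rot']);t=np.array(s['tcp_pos'])*1000
    y=np.radians(-15.3);Z=np.array([[np.cos(y),-np.sin(y),0],[np.sin(y),np.cos(y),0],[0,0,1]])
    o=np.array([550.,141.96,0]);q=np.array([-9.84,0,0])
    loc=(t-o)@Z; C=loc-18.7*Z.T@R[:,2]; a=Z.T@R[:,0]
    print('t',s['time_s'],'TCP_t',loc,'C rel q',C-q,'F',C-32*a-q,'tip',C+34*a-q,'tilt',np.degrees(np.arcsin(a[2])),'yaw',np.degrees(np.arctan2(a[1],a[0])),'roll',np.degrees(R[2,1]))
    print('force_t',Z.T@s['wrist_force'],'mom',s['moment'],'w',s['gripper_width']*87,'joints',s['joints'])
    return s,R,loc,Z
if __name__=='__main__':
    import sys
    state()
    if len(sys.argv)>1:
        for n in ['side','wrist']: cap(n,n+sys.argv[1]+'.png')
E
python3 st.py 8
```

```text
t 10.5 TCP_t [  4.4768   1.5708 111.7358] C rel q [  9.1332   1.5346 129.703 ] F [-21.6128   1.5296 120.8327] tip [ 41.8009   1.5399 139.1277] tilt 16.09291743185255 yaw 0.0093676780809431 roll -0.10413169502737418
force_t [ 0.3676  1.0771 -0.8777] mom [ 0.086   0.652  -0.0078] w 25.106395348966664 joints [ 35.8443  17.3495 -35.4275  25.9258 -29.4027  17.0536]
```

View pics/wrist8.png

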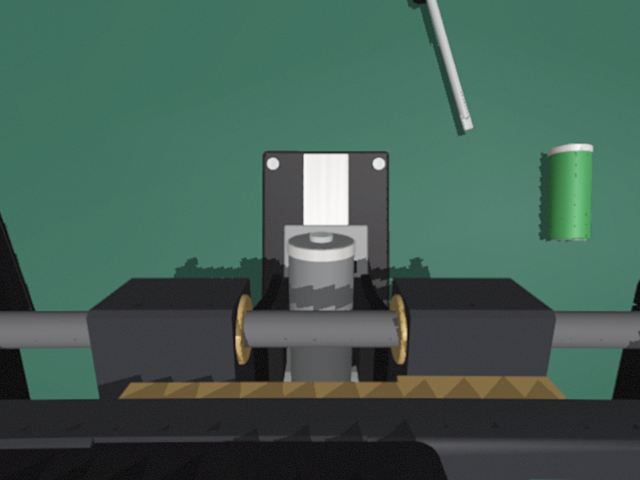

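play_rows --pt "-0.1 0.03 0.4 0 0 0 0" --pt "-0.25 0.063 0.9 0 0 0 0" --pt "-0.41 0.063 1.34 0 0 0 0" --pt "-0.41 0.063 1.34 0 0 0 0" --pt "-0.41 0.063 1.34 0 0 0 0" --pt "-0.41 0.063 1.34 0 0 0 0"

```text
time_s: 11.2
tcp_pos: [0.5535, 0.1412, 0.0765]
ee_rot: [[0.927, -0.263, 0.268], [-0.253, -0.965, -0.071], [0.277, -0.002, -0.961]]
wrist_force: [0.4, 0.6, 0.1]
gripper_width: 0.293
```

```bash
python3 st.py 9; python3 -c "
import cv2
a=cv2.imread('pics/side9.png')[130:240,240:400];cv2.imwrite('pics/zs9.png',cv2.resize(a,None,fx=5,fy=5,interpolation=cv2.INTER_CUBIC))"
```

```text
t 11.2 TCP_t [ 3.626   0.167  76.5471] C rel q [ 8.2869  0.1339 94.5155] F [-22.4613   0.1111  85.6529] tip [ 40.9568   0.1581 103.9321] tilt 16.07876748340985 yaw 0.042472361545793084 roll -0.0860252935722547
force_t [0.2118 0.7063 0.0981] mom [ 0.1085  0.6847 -0.0203] w 25.452702817756833 joints [ 34.7417  19.9782 -39.6519  32.5218 -23.1264  10.7588]
```

View pics/zs9.png

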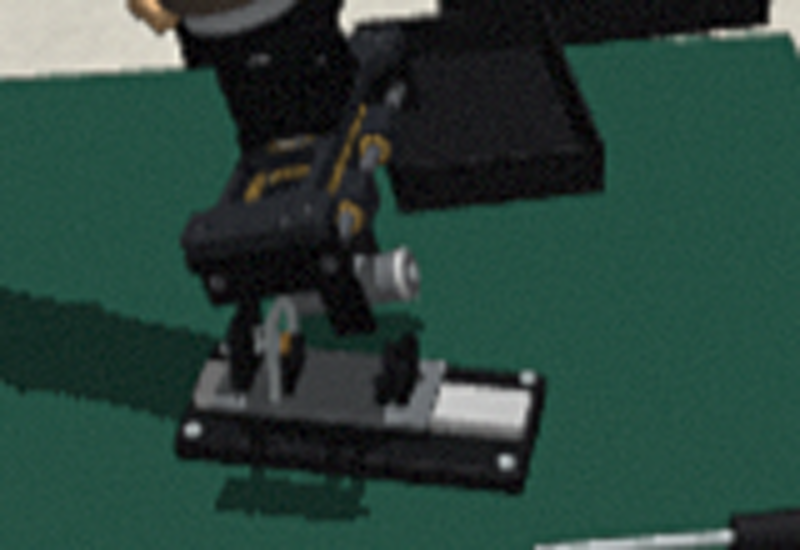

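View pics/wrist9.png

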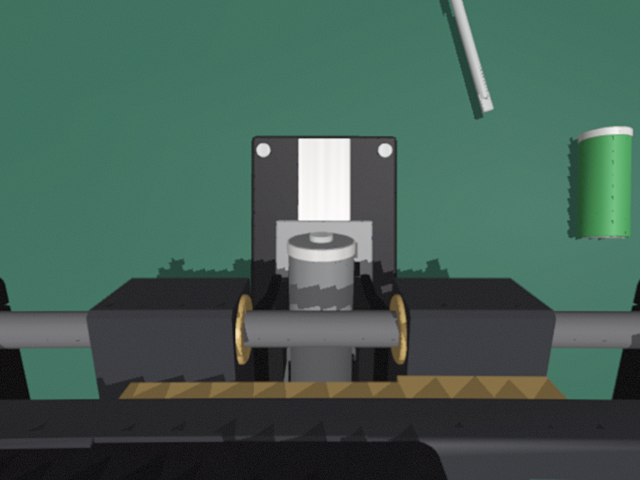

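play_rows --pt "-0.04 0.005 0.2 0 0 0 0" --pt "-0.12 0.005 0.5 0 0 0 0" --pt "-0.2 0.005 0.8 0 0 0 0" --pt "-0.253 0.005 1.02 0 0 0 0" --pt "-0.253 0.005 1.02 0 0 0 0" --pt "-0.253 0.005 1.02 0 0 0 0" --pt "-0.253 0.005 1.02 0 0 0 0"

```text
time_s: 12.0
tcp_pos: [0.554, 0.1405, 0.0496]
ee_rot: [[0.927, -0.263, 0.267], [-0.253, -0.965, -0.072], [0.276, -0.001, -0.961]]
wrist_force: [-0.6, -0.6, -1.0]
gripper_width: 0.291
```

```bash
python3 st.py 10; python3 -c "
import cv2
a=cv2.imread('pics/side10.png')[150:240,260:380];cv2.imwrite('pics/zs10.png',cv2.resize(a,None,fx=6,fy=6,interpolation=cv2.INTER_CUBIC))"
```

```text
t 12.0 TCP_t [ 4.2851 -0.3765 49.646 ] C rel q [ 8.9608 -0.3943 67.6187] F [-21.7947  -0.4156  58.7813] tip [41.6385 -0.3716 77.0084] tilt 16.03160665609282 yaw 0.03968835816928871 roll -0.04175585412098598
force_t [-0.4764 -0.71   -0.974 ] mom [0.0424 0.659  0.0221] w 25.30259099969948 joints [ 32.8411  22.1728 -43.2562  41.5445 -18.0102   2.9166]
```

View pics/zs10.png

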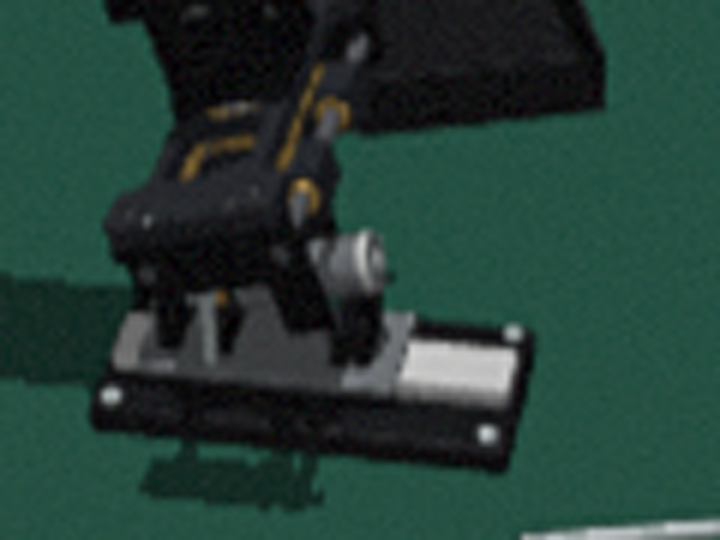

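```bash
cat > fs.py <<'E'
from st import *
F=[]
for i in range(6):
    s=r.sense();F.append(np.r_[s['wrist_force'],s['moment']]);r.capture('side')
s,R,loc,Z=state()
F=np.array(F);m=F.mean(0);print('MEAN force_t',Z.T@m[:3],'axial(tool x)',R[:,0]@m[:3],'mom_tool',R.T@m[3:],'sd',F.std(0)[:3])
E
python3 fs.py
```

```text
t 12.4 TCP_t [ 4.061  -0.6214 49.3941] C rel q [ 8.7435 -0.63   67.3689] F [-22.0153  -0.658   58.5433] tip [41.4248 -0.6002 76.746 ] tilt 16.009637384137097 yaw 0.0522411823267827 roll -0.01147842637964735
force_t [ 0.1904 -0.1165 -1.9379] mom [ 0.0281  0.7672 -0.0356] w 24.905980698260954 joints [ 32.8384  22.1813 -43.2916  41.5674 -18.0058   2.9005]
MEAN force_t [ 0.2696  0.1736 -0.8244] axial(tool x) 0.03195083606275157 mom_tool [-0.0898 -0.6684 -0.0439] sd [0.5362 0.2357 0.5456]
```

play_rows --pt "-0.04 -0.01 0 0 0 0 0" --pt "-0.1 -0.015 0 0 0 0 0" --pt "-0.16 -0.015 0 0 0 0 0" --pt "-0.2 -0.015 0 0 0 0 0" --pt "-0.2 -0.015 0 0 0 0 0" --pt "-0.2 -0.015 0 0 0 0 0"

```text
time_s: 13.0
tcp_pos: [0.5491, 0.1418, 0.0479]
ee_rot: [[0.927, -0.263, 0.266], [-0.253, -0.965, -0.073], [0.276, 0.0, -0.961]]
wrist_force: [-0.2, -0.2, -1.5]
gripper_width: 0.288
```

```bash
python3 fs.py
```

```text
t 13.3 TCP_t [-0.7392 -0.3448 47.8913] C rel q [ 3.9463 -0.3496 65.8669] F [-26.814   -0.3759  57.0462] tip [36.6291 -0.3217 75.2388] tilt 16.00045897818361 yaw 0.048965088753420524 roll -0.001255040352357409
force_t [-1.1619  0.6124 -0.9995] mom [-0.0048  0.6437 -0.0291] w 25.026188768201113 joints [ 32.9514  21.9999 -44.1981  43.0667 -17.5125   1.2119]
MEAN force_t [-0.0717  0.0845 -1.0799] axial(tool x) -0.3664821647464214 mom_tool [-0.0899 -0.6844 -0.0453] sd [0.2321 0.6196 0.4502]
```

play_rows --pt "-0.05 -0.01 0 0 0 0 0" --pt "-0.1 -0.012 0 0 0 0 0" --pt "-0.16 -0.012 0 0 0 0 0" --pt "-0.16 -0.012 0 0 0 0 0" --pt "-0.16 -0.012 0 0 0 0 0"

```text
time_s: 13.8
tcp_pos: [0.5459, 0.1432, 0.0471]
ee_rot: [[0.927, -0.263, 0.267], [-0.253, -0.965, -0.072], [0.276, -0.0, -0.961]]
wrist_force: [2.0, -1.3, 0.0]
gripper_width: 0.285
```

```bash
python3 fs.py
```

```text
t 14.1 TCP_t [-4.4153  0.0919 46.949 ] C rel q [ 0.2647  0.0825 64.9229] F [-30.4929   0.06    56.0929] tip [32.9446  0.1065 74.3049] tilt 16.01800723216651 yaw 0.04204430844054305 roll -0.01655732478273394
force_t [ 1.9732 -0.2058  0.379 ] mom [-0.2988 -0.0246  0.0275] w 25.086453257210255 joints [ 33.0226  21.8407 -44.9055  44.3408 -17.1217  -0.1922]
MEAN force_t [ 2.5582 -0.5814 -0.0929] axial(tool x) 2.4328138546199827 mom_tool [-0.2459  0.0722 -0.0286] sd [0.4434 0.4031 0.2902]
```

play_rows --pt "-0.04 0 0 0 0 0 0" --pt "-0.08 0 0 0 0 0 0" --pt "-0.12 0 0 0 0 0 0" --pt "-0.16 0 0 0 0 0 0" --pt "-0.16 0 0 0 0 0 0" --pt "-0.16 0 0 0 0 0 0"

```text
time_s: 14.7
tcp_pos: [0.5425, 0.1442, 0.0464]
ee_rot: [[0.927, -0.263, 0.267], [-0.253, -0.965, -0.072], [0.277, -0.001, -0.961]]
wrist_force: [4.2, -4.1, 4.6]
gripper_width: 0.289
```

```bash
python3 fs.py
```

```text
t 15.0 TCP_t [-7.8172  0.2031 46.3834] C rel q [-3.1542  0.1894 64.3525] F [-33.9035   0.177   55.4935] tip [29.5169  0.2025 73.7652] tilt 16.071986351010025 yaw 0.02304673104280403 roll -0.03439759977445483
force_t [ 5.4123 -1.1829  3.3888] mom [-0.8398 -0.7947 -0.0322] w 25.17053390437872 joints [ 33.0241  21.6416 -45.6267  45.7406 -16.7407  -1.6586]
MEAN force_t [ 5.1329 -1.9433  3.8185] axial(tool x) 5.988603864572404 mom_tool [-0.5416  1.0054 -0.0902] sd [0.4308 0.4838 0.6421]
```

```bash
cat > ov.py <<'E'
from h import *
import sys
from scipy.spatial.transform import Rotation as Ro
n=sys.argv[1]
b=np.load('ba.npy')
s=r.sense();c=cap('wrist','wrist%s.png'%n)
dR=Ro.from_rotvec(np.radians(b[3:6])).as_matrix();c['t']=dR@c['t']+b[:3]/1000;c['R']=dR@c['R']
im=cv2.cvtColor(c['pixels'],cv2.COLOR_RGB2BGR)
k=4;x0,y0=230,130
z=cv2.resize(im[y0:y0+150,x0:x0+190],None,fx=k,fy=k,interpolation=cv2.INTER_CUBIC)
a=np.linspace(0,2*np.pi,60);R=np.array(s['ee_rot']);t=s['tcp_pos']
def dr(X,col):cv2.polylines(z,[((proj(c,X)-[x0,y0]+.5)*k-.5).round().astype(np.int32)],True,col)
for x,rad,col in((.032,.013,(0,0,255)),(.034,.0045,(0,255,255))):
    dr(np.c_[np.full(60,x),rad*np.cos(a),rad*np.sin(a)-.0187]@R.T+t,col)
y=np.radians(-15.3);Z=np.array([[np.cos(y),-np.sin(y),0],[np.sin(y),np.cos(y),0],[0,0,1]])
W=lambda P:np.array(P)/1000@Z.T+[.55,.14196,0]
q=-9.84
dr(W([[30+q,17,54],[30+q,-17,54],[38+q,-17,54],[38+q,17,54]]),(255,255,0))
dr(W([[40.6,28,30],[40.6,-28,30],[10,-28,30],[10,28,30]]),(255,0,255))
dr(W([[85,37,18.8],[85,-37,18.8]]),(255,0,255))
cv2.imwrite('pics/ov%s.png'%n,z)
c=cap('side','side%s.png'%n);im=cv2.imread('pics/side%s.png'%n)[150:240,260:380];cv2.imwrite('pics/zs%s.png'%n,cv2.resize(im,None,fx=6,fy=6,interpolation=cv2.INTER_CUBIC))
E
python3 ov.py 11
```

```text
(no output)
```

View pics/ov11.png

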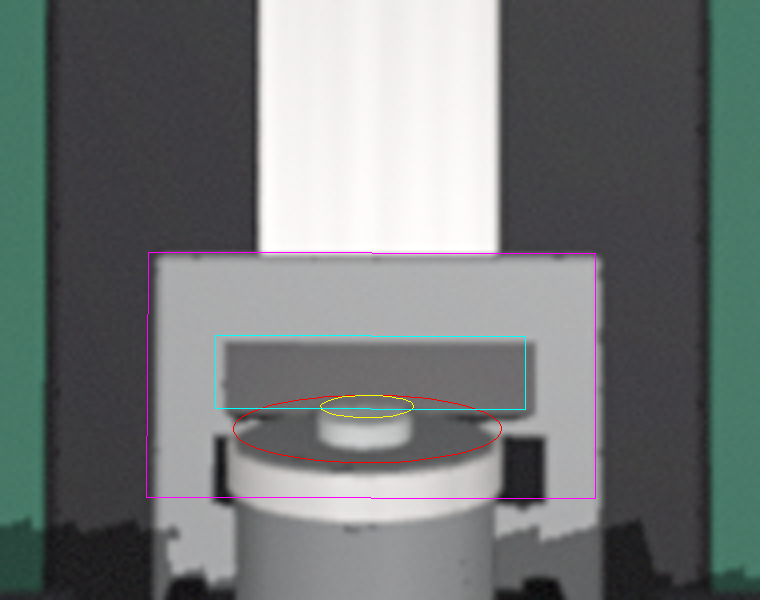

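View pics/zs11.png

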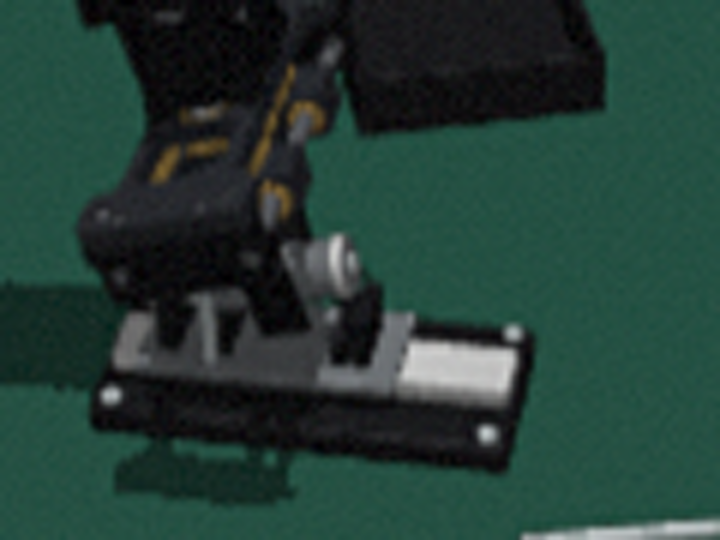

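```bash
python3 - <<'E'
from st import *
import pickle
s=r.sense();c=cap('wrist');pickle.dump((c,s),open('d11.pkl','wb'))
state()
E
sed -e "s/^# p:.*/C[11]=L('d11.pkl')[0];q11=K(4,230,130);obs+=[(11,q11(155,256),'floor',1,1),(11,q11(601,256),'floor',-1,1),(11,q11(225,342),'wallo',1,1),(11,q11(535,342),'wallo',-1,1),(11,q11(228,432),'cell',-1,1),(11,q11(502,432),'cell',1,1)]/" -e "s/for i in (6,7)/for i in (6,7,11)/" -e "s/'wall':lambda/'wallo':lambda:[38+p[15],17*n,54],'wall':lambda/" -e "s/ba.npy/ba2.npy/" -e "s/.013\*o\[3\],-.0187/.0132*o[3]+p[18]\/1000,-.0187/" -e "s/+\[p\[17\]\/1.5\]/+[p[17]\/1.5,p[18]\/.3]/" -e "s/,40,0\],float/,40,0,0],float/" -e "s/fl dx'/fl dx dy'/" ba.py > ba2.py; python3 ba2.py
```

```text
t 15.15 TCP_t [-7.8214  0.1916 46.38  ] C rel q [-3.1583  0.1779 64.3491] F [-33.9076   0.1632  55.4902] tip [29.5128  0.1936 73.7617] tilt 16.071768445491124 yaw 0.027483690228770473 roll -0.033059321502909515
force_t [ 4.2611 -0.3286  3.3656] mom [-0.7923 -0.8011 -0.0881] w 25.09748107276842 joints [ 33.0229  21.6412 -45.6285  45.7431 -16.7395  -1.6559]
dtx -0.08 +- 0.36
dty 0.16 +- 0.36
dtz 2.15 +- 0.51
drx 0.12 +- 0.06
dry 0.07 +- 0.08
drz -0.07 +- 0.11
rx 557.5 +- 0.2
ry -145.12 +- 0.22
ryaw -13.64 +- 0.22
tx 549.88 +- 0.18
ty 142.17 +- 0.16
tyaw -15.34 +- 0.13
sz 18.85 +- 1.28
hx 85.06 +- 0.3
hy 37.02 +- 0.16
q -9.66 +- 0.22
fl 40.85 +- 0.2
dx -0.54 +- 0.26
dy -1.53 +- 0.23
1 screw (1, -1) [0.2 0. ] | 1 screw (1, 1) [-0.  0.] | 1 screw (-1, -1) [ 0.  -0.2] | 1 screw (-1, 1) [ 0.1 -0.1] | 2 screw (1, -1) [ 0. -0.] | 2 screw (1, 1) [ 0.1 -0.1] | 2 screw (-1, -1) [-0.1 -0.1] | 2 screw (-1, 1) [0.  0.1] | 7 screw (1, 1) [ 0.1 -0.1] | 7 screw (1, -1) [-0.1 -0.1] | 7 screw (-1, 1) [0.1 0. ] | 7 screw (-1, -1) [0.1 0. ] | 3 rest (1, -1) [-0.  -0.7] | 3 rest (-1, -1) [ 0.3 -0.3] | 3 rest (-1, 1) [0.1 0.6] | 3 rest (1, 1) [-0.5  0.3] | 4 rest (1, -1) [-0.3 -0.5] | 4 rest (-1, -1) [ 0.4 -0.3] | 4 rest (-1, 1) [-0.   0.4] | 4 rest (1, 1) [-0.6  0.1] | 5 rest (1, 1) [-0.4  0.1] | 5 rest (1, -1) [0.1 0.2] | 1 floor -1 [ 0.  -0.6] | 2 floor -1 [-0.1 -0.5] | 1 floor 1 [-0.1  0.2] | 2 floor 1 [-0.3  0.7] | 7 floor 1 [-0.3  0.1] | 7 floor -1 [0.4 0.1] | 1 wall -1 [0.4 1.2] | 2 wall -1 [0.5 0.2] | 1 wall 1 [-0.9 -0.4] | 2 wall 1 [-0. -0.] | 7 wall 1 [-0.1  0. ] | 7 wall -1 [0.4 0. ] | 2 strap -1 [0.2 0.1] | 2 strap 1 [-0.5  0.5] | 7 strap 1 [0.8 0.3] | 7 strap -1 [-1.   0.3] | 6 cell -1 [ 0.8 -0. ] | 6 cell 1 [-0.3 -0. ] | 7 cell -1 [ 0.9 -1.2] | 7 cell 1 [-0.3 -1.2] | 11 floor 1 [-0.1  0. ] | 11 floor -1 [0.1 0.1] | 11 wallo 1 [-0.1 -0.3] | 11 wallo -1 [-0.1 -0.2] | 11 cell -1 [0.3 1.5] | 11 cell 1 [-0.4  1.5] |
```

play_rows --pt "0.06 0 -0.01 0 0 0 0" --pt "0.14 0.0 -0.02 0 0 0 0" --pt "0.2 0.03 -0.03 0 0 0 0" --pt "0.2 0.06 -0.03 0 0 0 0" --pt "0.2 0.06 -0.03 0 0 0 0" --pt "0.2 0.06 -0.03 0 0 0 0"

```text
time_s: 15.75
tcp_pos: [0.5456, 0.1416, 0.0475]
ee_rot: [[0.928, -0.263, 0.266], [-0.253, -0.965, -0.072], [0.275, 0.0, -0.961]]
wrist_force: [2.2, 0.7, -0.6]
gripper_width: 0.289
```

```bash
python3 fs.py
```

```text
t 16.05 TCP_t [-3.9823 -1.6464 47.6697] C rel q [ 0.7072 -1.6473 65.6464] F [-30.0551  -1.6758  56.8327] tip [33.3921 -1.617  75.0111] tilt 15.987659187779423 yaw 0.05308392856609028 roll 0.011346651632368398
force_t [ 2.1257  0.2655 -0.9781] mom [0.2657 0.0425 0.0923] w 25.095270510927058 joints [ 32.9597  21.7513 -44.8164  43.8368 -17.2585   0.397 ]
MEAN force_t [ 1.8295  1.1879 -0.9001] axial(tool x) 1.511901447695151 mom_tool [ 0.2439 -0.0817  0.0177] sd [0.5023 0.1754 0.446 ]
```

play_rows --pt "-0.05 0 0 0 0 0 0" --pt "-0.1 0 0 0 0 0 0" --pt "-0.15 0 0 0 0 0 0" --pt "-0.2 0 0 0 0 0 0" --pt "-0.2 0 0 0 0 0 0" --pt "-0.2 0 0 0 0 0 0"

```text
time_s: 16.65
tcp_pos: [0.5418, 0.1427, 0.0471]
ee_rot: [[0.927, -0.263, 0.267], [-0.253, -0.965, -0.072], [0.277, -0.0, -0.961]]
wrist_force: [4.9, -1.2, 3.6]
gripper_width: 0.293
```

```bash
python3 fs.py; python3 ov.py 12
```

```text
t 16.95 TCP_t [-8.0568 -1.4409 47.0536] C rel q [-3.3917 -1.4506 65.0233] F [-34.142   -1.4595  56.1678] tip [29.2805 -1.4412 74.4322] tilt 16.065365898748755 yaw 0.016528264190054806 roll -0.02428162999370009
force_t [ 6.0566 -0.6423  1.8013] mom [-0.4411 -0.8969 -0.0823] w 24.796549406901406 joints [ 32.9601  21.5033 -45.6974  45.5575 -16.7824  -1.4142]
MEAN force_t [ 5.3489 -0.5785  2.5358] axial(tool x) 5.841533062138159 mom_tool [-0.2227  0.9852 -0.0575] sd [0.5097 0.3673 0.7614]
```

View pics/ov12.png

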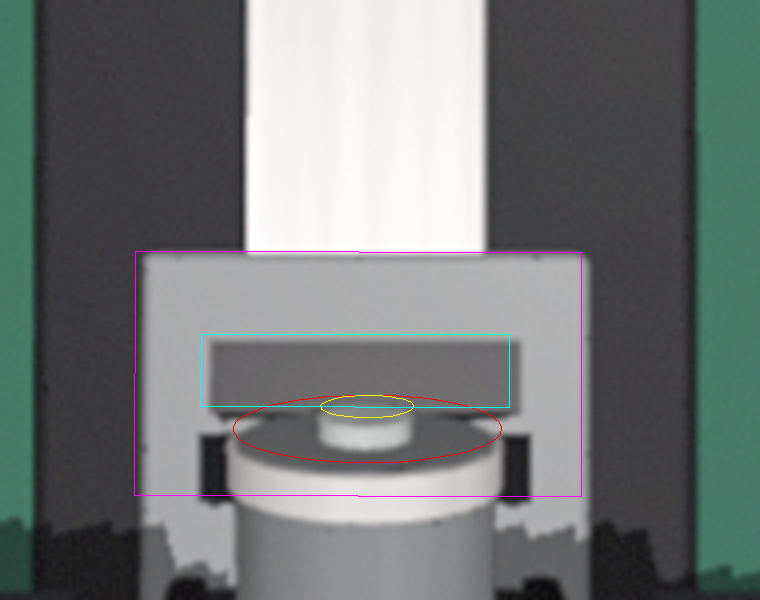

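play_rows --pt "-0.03 0 0 0 0 0 0" --pt "-0.06 0 0 0 0 0 0" --pt "-0.09 0 0 0 0 0 0" --pt "-0.11 0 0 0 0 0 0" --pt "-0.11 0 0 0 0 0 0"

```text
time_s: 17.55
tcp_pos: [0.5398, 0.1433, 0.0468]
ee_rot: [[0.927, -0.264, 0.268], [-0.254, -0.965, -0.073], [0.278, -0.0, -0.961]]
wrist_force: [6.1, -3.3, 4.0]
gripper_width: 0.289
```

```bash
python3 fs.py; python3 ov.py 13
```

```text
t 17.85 TCP_t [-10.1227  -1.3908  46.8148] C rel q [-5.4751 -1.4004 64.7795] F [-36.2168  -1.3956  55.8942] tip [27.1879 -1.4055 74.2202] tilt 16.1210079923577 yaw -0.008992658597427173 roll -0.030578101116797672
force_t [ 6.0126 -1.2229  3.5194] mom [-0.8239 -1.3498 -0.0246] w 24.950748627678585 joints [ 32.9358  21.3665 -46.1656  46.5492 -16.548   -2.4338]
MEAN force_t [ 7.0793 -1.6083  3.9102] axial(tool x) 7.886935342652988 mom_tool [-0.4379  1.4871 -0.0831] sd [0.4129 0.351  0.5922]
```

View pics/ov13.png

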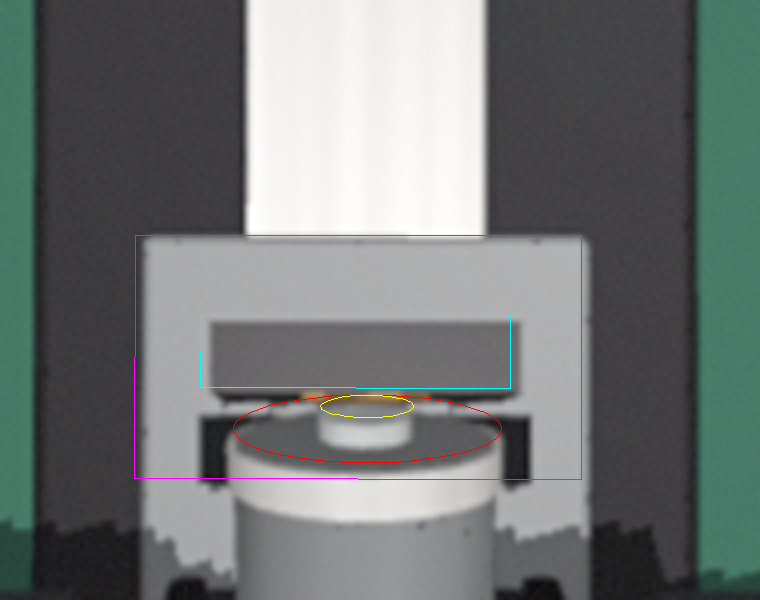

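View pics/zs13.png

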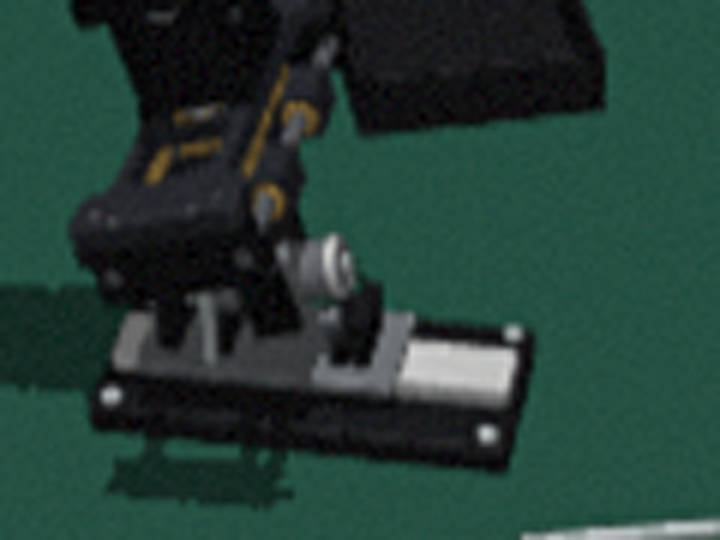

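play_rows --pt "-0.025 0.005 0.025 0 -0.2 0 0" --pt "-0.05 0.01 0.07 0 -0.5 0 0" --pt "-0.071 0.01 0.111 0 -0.8 0 0" --pt "-0.071 0.01 0.111 0 -0.8 0 0" --pt "-0.071 0.01 0.111 0 -0.8 0 0"

```text
time_s: 18.45
tcp_pos: [0.5396, 0.1448, 0.0434]
ee_rot: [[0.943, -0.262, 0.204], [-0.257, -0.965, -0.052], [0.211, -0.004, -0.978]]
wrist_force: [6.9, -0.7, 1.6]
gripper_width: 0.29
```

```bash
python3 fs.py; python3 ov.py 14
```

```text
t 18.75 TCP_t [-10.8035   0.0102  43.4847] C rel q [-4.9046 -0.0687 61.7645] F [-36.1857  -0.1152  55.0202] tip [28.3317 -0.0192 68.9304] tilt 12.166900151361379 yaw 0.08527013120275155 roll -0.21872130140612966
force_t [6.7785 1.5331 1.8402] mom [-0.2447 -1.5007  0.0443] w 25.189667454003736 joints [ 35.3976  22.9687 -38.2371  24.5613 -22.7004  17.1943]
MEAN force_t [7.2611 0.968  1.1663] axial(tool x) 7.345201584452305 mom_tool [0.1457 1.5073 0.0033] sd [0.4022 0.288  0.3164]
```

View pics/ov14.png

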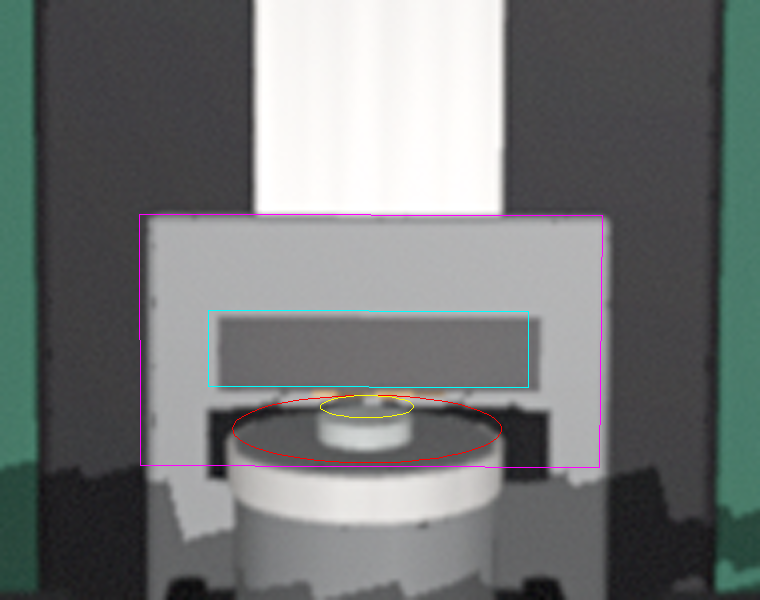

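play_rows --pt "0 0.03 0 0 0 0 0" --pt "0 0.06 0 0 0 0 0" --pt "-0.025 0.06 0.04 0 -0.3 0 0" --pt "-0.05 0.06 0.08 0 -0.55 0 0" --pt "-0.074 0.06 0.117 0 -0.83 0 0" --pt "-0.074 0.06 0.117 0 -0.83 0 0" --pt "-0.074 0.06 0.117 0 -0.83 0 0"

```text
time_s: 19.55
tcp_pos: [0.5386, 0.1434, 0.0404]
ee_rot: [[0.955, -0.262, 0.137], [-0.26, -0.965, -0.033], [0.141, -0.004, -0.99]]
wrist_force: [6.5, -1.7, 3.4]
gripper_width: 0.29
```

```bash
python3 fs.py; python3 ov.py 15
```

```text
t 19.85 TCP_t [-11.5515  -1.5838  40.455 ] C rel q [-4.3434 -1.6629 58.9687] F [-36.0248  -1.7257  54.4646] tip [29.318  -1.5961 63.7543] tilt 8.091420033417487 yaw 0.11356785215842978 roll -0.22409722156153783
force_t [5.5836 1.3887 3.1489] mom [-0.4611 -1.6078 -0.0064] w 25.010585560246717 joints [ 34.6571  24.3204 -31.9478  12.5505 -28.9028  29.4295]
MEAN force_t [ 6.5007 -0.0625  3.2235] axial(tool x) 6.889530211764232 mom_tool [-0.0415  1.5883 -0.0099] sd [0.1842 0.1622 0.454 ]
```

View pics/ov15.png

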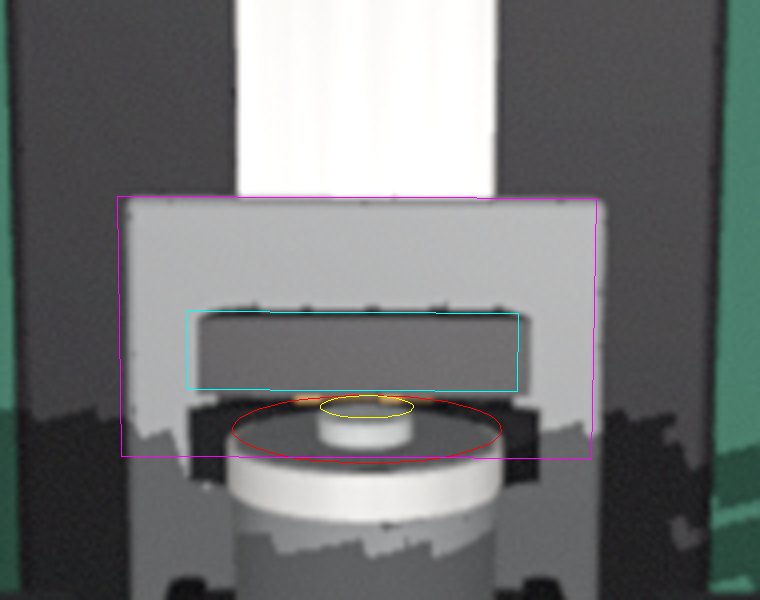

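play_rows --pt "-0.02 0 -0.003 0 0 0 0" --pt "-0.036 0 -0.005 0 0 0 0" --pt "-0.036 0 -0.005 0 0 0 0" --pt "-0.055 0 0.03 0 -0.25 0 0" --pt "-0.076 0 0.065 0 -0.51 0 0" --pt "-0.076 0 0.065 0 -0.51 0 0" --pt "-0.076 0 0.065 0 -0.51 0 0"

```text
time_s: 20.65
tcp_pos: [0.5374, 0.1438, 0.0387]
ee_rot: [[0.96, -0.262, 0.095], [-0.261, -0.965, -0.022], [0.097, -0.004, -0.995]]
wrist_force: [6.3, -2.0, 3.9]
gripper_width: 0.29
```

```bash
python3 fs.py; python3 ov.py 16
```

```text
t 20.95 TCP_t [-12.7741  -1.5344  38.7599] C rel q [-4.7583 -1.6158 57.3705] F [-36.6055  -1.6875  54.2486] tip [29.0795 -1.5396 60.6875] tilt 5.598612317288404 yaw 0.12894692805929073 roll -0.235726544337449
force_t [6.8818 0.2626 2.6939] mom [-0.5801 -1.714   0.0159] w 25.236781001906568 joints [ 33.888   25.1346 -28.7402   7.592  -32.4991  34.6757]
MEAN force_t [7.0064 0.4199 3.4328] axial(tool x) 7.308800709833199 mom_tool [-0.1036  1.7405 -0.0207] sd [0.5847 0.4689 0.2917]
```

View pics/ov16.png

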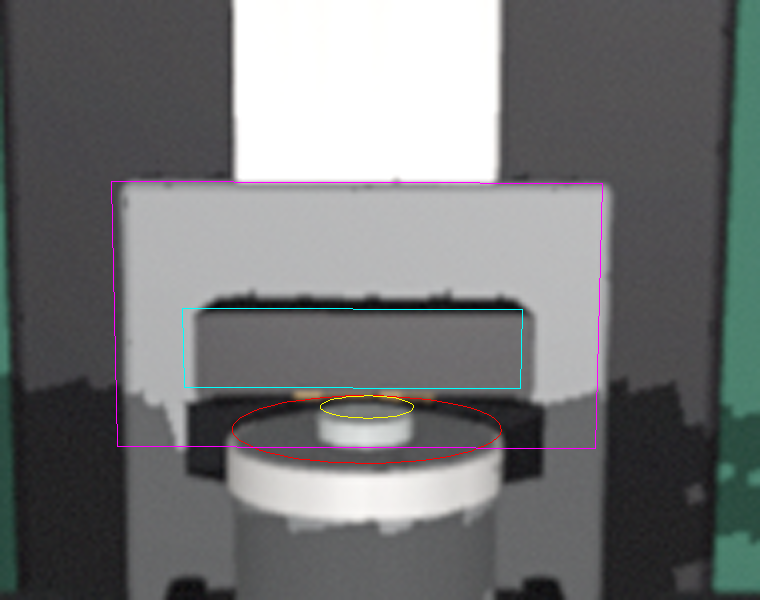

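play_rows --pt "-0.01 0 0 0 0 0 0" --pt "-0.02 0 -0.002 0 0 0 0" --pt "-0.035 0 0.03 0 -0.2 0 0" --pt "-0.05 0 0.06 0 -0.4 0 0" --pt "-0.065 0 0.09 0 -0.6 0 0" --pt "-0.078 0 0.121 0 -0.82 0 0" --pt "-0.078 0 0.121 0 -0.82 0 0"

```text
time_s: 21.75
tcp_pos: [0.5364, 0.1441, 0.0356]
ee_rot: [[0.965, -0.262, 0.027], [-0.262, -0.965, -0.003], [0.027, -0.004, -1.0]]
wrist_force: [7.3, -1.2, 4.3]
gripper_width: 0.286
```

```bash
python3 fs.py; python3 ov.py 17
```

```text
t 22.05 TCP_t [-13.9606  -1.4959  35.6593] C rel q [-4.632  -1.5776 54.3522] F [-36.62    -1.6553  53.4766] tip [29.3551 -1.495  55.2824] tilt 1.567850593709859 yaw 0.13925437994935785 roll -0.24643586242107632
force_t [6.5709 0.4997 4.3462] mom [-0.5722 -1.8267 -0.0364] w 24.938004801257982 joints [ 32.3464  26.6042 -24.1203   1.6056 -38.0454  41.2423]
MEAN force_t [6.8047 0.1441 3.9804] axial(tool x) 6.911407954798261 mom_tool [-0.0273  1.7872  0.0087] sd [0.3652 0.3392 0.2753]
```

View pics/ov17.png

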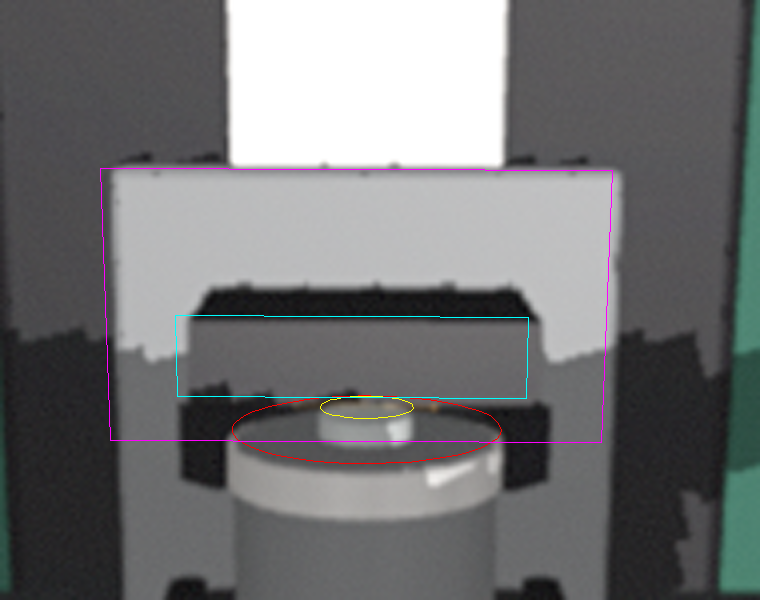

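play_rows --pt "-0.012 0 0.02 0 -0.1 0 0" --pt "-0.024 0 0.04 0 -0.2 0 0" --pt "-0.024 0 0.055 0 -0.31 0 0" --pt "-0.024 0 0.055 0 -0.31 0 0"

```text
time_s: 22.55
tcp_pos: [0.5358, 0.1443, 0.0344]
ee_rot: [[0.965, -0.261, 0.001], [-0.261, -0.965, 0.004], [0.0, -0.004, -1.0]]
wrist_force: [5.0, -2.1, 5.6]
gripper_width: 0.289
```

```bash
python3 fs.py; python3 ov.py 18
```

```text
t 22.85 TCP_t [-14.3745  -1.4679  34.4029] C rel q [-4.5492 -1.549  53.1027] F [-36.549   -1.6364  53.0771] tip [29.4507 -1.4561 53.1298] tilt 0.04570842831905593 yaw 0.15651800295520615 roll -0.24828912574902992
force_t [ 6.6253 -0.3043  4.3867] mom [-0.5377 -1.7496  0.0432] w 25.202530169695223 joints [ 31.7381  27.1967 -22.5261  -0.2118 -40.0649  43.2804]
MEAN force_t [6.5532 0.3554 4.6303] axial(tool x) 6.557864234634551 mom_tool [-0.0375  1.8054 -0.0128] sd [0.8661 0.3567 0.6321]
```

View pics/ov18.png

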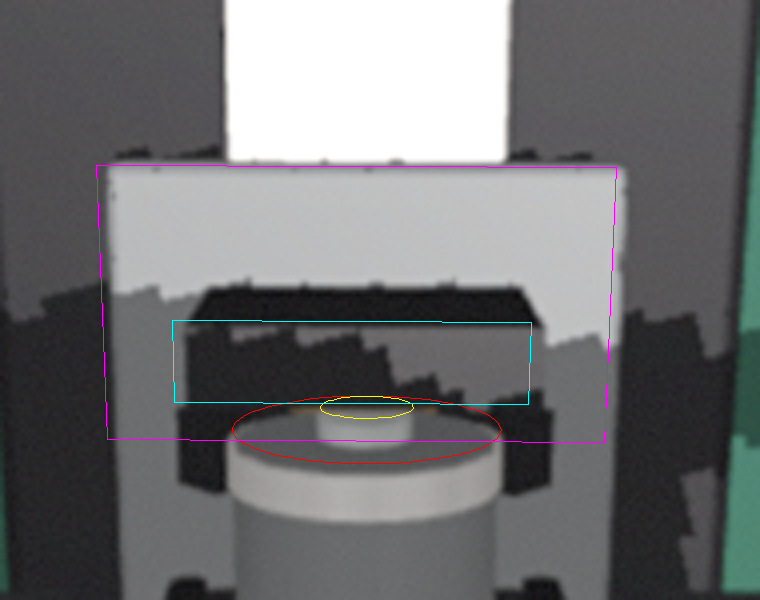

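View pics/zs18.png

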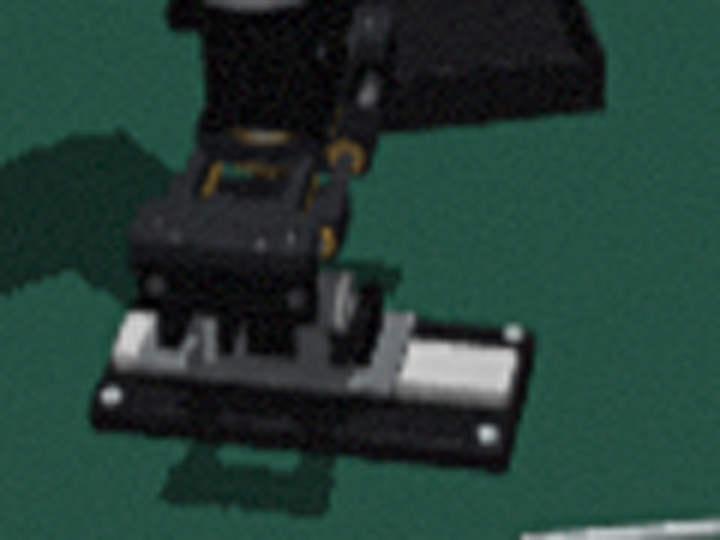

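play_rows --pt "0 0 0.01 0 0 0 0" --pt "0 0 0.02 0 0 0 0" --pt "0 0 0.02 0 0 0 0"

```text
time_s: 23.25
tcp_pos: [0.5357, 0.1443, 0.0342]
ee_rot: [[0.965, -0.261, 0.002], [-0.261, -0.965, 0.004], [0.001, -0.004, -1.0]]
wrist_force: [6.3, -2.1, 7.6]
gripper_width: 0.289
```

```bash
python3 fs.py
```

```text
t 23.55 TCP_t [-14.3946  -1.4638  34.2175] C rel q [-4.5706 -1.5445 52.9173] F [-36.5705  -1.6364  52.8895] tip [29.4292 -1.4468 52.9469] tilt 0.04984381797396431 yaw 0.16453606503346707 roll -0.24702069082966685
force_t [ 6.7603 -0.1812  6.953 ] mom [-0.5411 -1.5266 -0.011 ] w 25.242011149343686 joints [ 31.7422  27.21   -22.5415  -0.2059 -40.0343  43.2799]
MEAN force_t [5.9139 0.208  6.9282] axial(tool x) 5.920467867698026 mom_tool [-0.1288  1.6297  0.0064] sd [0.3504 0.6235 0.6424]
```

play_rows --pt "0 0 0.015 0 0 0 0" --pt "0 0 0.03 0 0 0 0" --pt "0 0 0.045 0 0 0 0" --pt "0 0 0.045 0 0 0 0"

```text
time_s: 23.95
tcp_pos: [0.5358, 0.1444, 0.034]
ee_rot: [[0.965, -0.261, 0.002], [-0.261, -0.965, 0.004], [0.001, -0.004, -1.0]]
wrist_force: [3.7, -1.4, 11.7]
gripper_width: 0.29
```

```bash
python3 fs.py
```

```text
t 24.25 TCP_t [-14.3517  -1.4477  34.047 ] C rel q [-4.5341 -1.529  52.7468] F [-36.5339  -1.6312  52.7081] tip [29.4657 -1.4204 52.7879] tilt 0.06928601255504273 yaw 0.18306475972736236 roll -0.24879347881888372
force_t [ 3.6539 -0.0481 12.1404] mom [-0.5818 -0.9687 -0.0124] w 25.26821068230199 joints [ 31.7475  27.2207 -22.5641  -0.186  -39.9864  43.2781]
MEAN force_t [ 3.7894 -0.7116 11.7094] axial(tool x) 3.801227908478281 mom_tool [-0.2982  1.0875 -0.0145] sd [0.4744 0.2276 0.278 ]
```

play_rows --pt "0.01 0 0 0 0 0 0" --pt "0.02 0 0 0 0 0 0" --pt "0.03 0 0 0 0 0 0" --pt "0.03 0 0 0 0 0 0"

```text
time_s: 24.65
tcp_pos: [0.5358, 0.1443, 0.034]
ee_rot: [[0.965, -0.261, 0.001], [-0.261, -0.965, 0.004], [-0.0, -0.004, -1.0]]
wrist_force: [2.4, 0.3, 13.8]
gripper_width: 0.292
```

```bash
python3 fs.py; python3 ov.py 19
```

```text
t 24.95 TCP_t [-14.3281  -1.4908  33.9712] C rel q [-4.4879 -1.5644 52.671 ] F [-36.4878  -1.6621  52.6709] tip [29.5119 -1.4605 52.6712] tilt 0.00024333167356082748 yaw 0.17500366297648665 roll -0.22561566769319538
force_t [ 1.5651 -0.3942 13.4144] mom [-0.1338 -0.3226 -0.0604] w 24.908195759989006 joints [ 31.7224  27.2551 -22.4925  -0.2393 -40.0878  43.3355]
MEAN force_t [ 1.9965  0.605  13.7292] axial(tool x) 1.9984018512621002 mom_tool [-0.0381  0.3704  0.0339] sd [0.3361 0.354  0.283 ]
```

View pics/ov19.png

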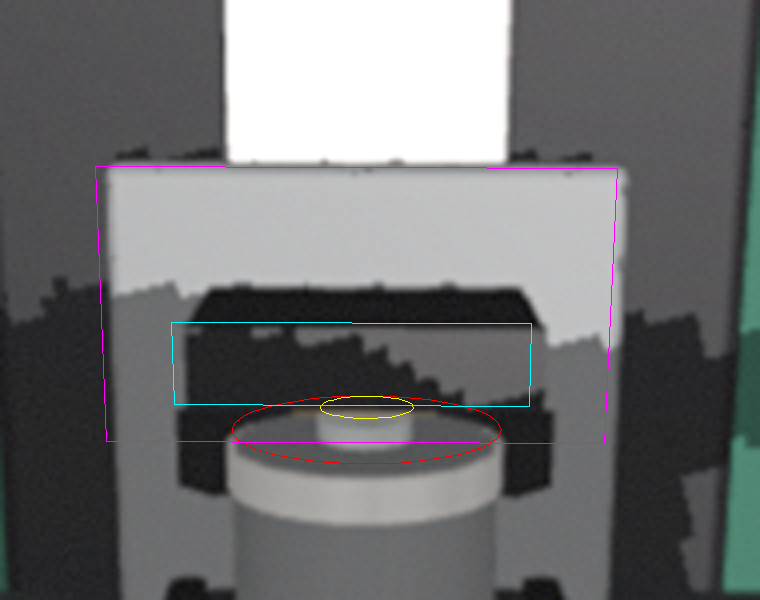

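play_rows --pt "0 0 -0.02 0 0 0 0" --pt "0 0 -0.04 0 0 0 0" --pt "0 0 -0.04 0 0 0 0" --pt "0 0 -0.04 0 0 0 30" --pt "0 0 -0.04 0 0 0 34" --pt "0 0 -0.04 0 0 0 38" --pt "0 0 -0.04 0 0 0 40" --pt "0 0 -0.04 0 0 0 40" --pt "0 0 -0.04 0 0 0 40"

```text
time_s: 25.95
tcp_pos: [0.5328, 0.143, 0.0319]
ee_rot: [[0.965, -0.263, -0.007], [-0.263, -0.965, 0.001], [-0.007, 0.001, -1.0]]
wrist_force: [-0.0, 0.1, 0.1]
gripper_width: 0.455
```

```bash
python3 fs.py; python3 ov.py 20
```

```text
t 26.25 TCP_t [-16.6066  -3.3456  32.1612] C rel q [-6.6516 -3.3451 50.8609] F [-38.651   -3.3711  51.0576] tip [27.3477 -3.3175 50.6519] tilt -0.35225311442841856 yaw 0.04652679509932416 roll 0.001112980164091757
force_t [ 0.3894 -1.1513  0.3841] mom [-0.1331  0.0457 -0.0502] w 39.61139428265682 joints [ 31.7063  27.3586 -22.6133  -0.3971 -40.27    43.3437]
MEAN force_t [-0.1866 -0.195   0.1864] axial(tool x) -0.18792074601780273 mom_tool [-0.1045 -0.0313 -0.0061] sd [0.3826 0.5421 0.3141]
```

View pics/ov20.png

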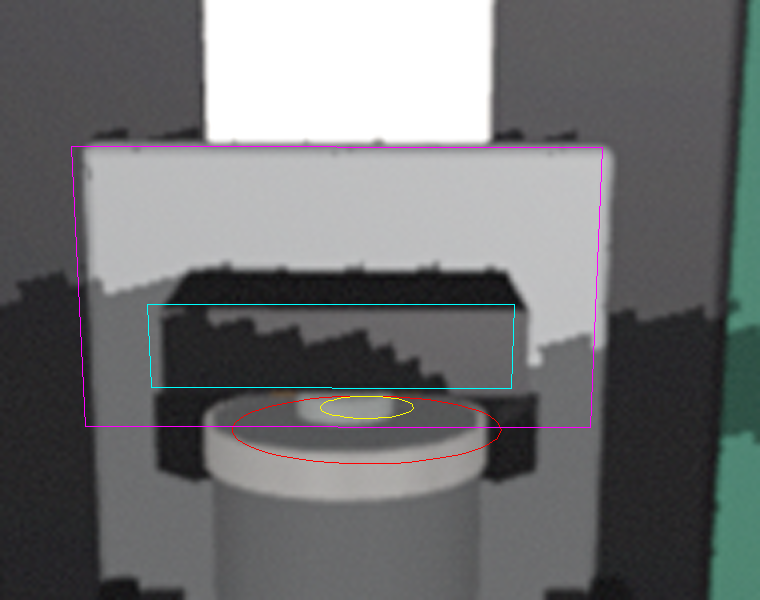

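play_rows --pt "0 -0.05 0 0 0 0 40" --pt "0 -0.05 -0.3 0 0 0 40" --pt "0 -0.05 -0.8 0 0 0 40" --pt "0 -0.05 -1.6 0 0 0 40" --pt "0 -0.05 -2.6 0 0 0 40" --pt "-0.5 -0.05 -3.8 0 0 0 30" --pt "-1.2 -0.05 -5.0 0 0 0 10" --pt "-2.0 -0.05 -5.6 0 0 0 0" --pt "-2.4 -0.05 -5.6 0 0 0 0" --pt "-2.4 -0.05 -5.6 0 0 0 0" --pt "-2.4 -0.05 -5.6 0 0 0 0" --pt "-2.4 -0.05 -5.6 0 0 0 0"

```text
time_s: 27.55
tcp_pos: [0.4765, 0.1596, 0.1715]
ee_rot: [[0.965, -0.263, -0.007], [-0.263, -0.965, 0.0], [-0.007, 0.002, -1.0]]
wrist_force: [0.2, -0.0, 0.1]
gripper_width: 0.014
```

```bash
python3 fs.py
python3 - <<'E'
from h import *
c=cap('wrist','w21.png')
import pickle;pickle.dump((c,r.sense()),open('d21.pkl','wb'))
im=cv2.imread('pics/w21.png');cv2.imwrite('pics/w21z.png',cv2.resize(im[60:280,240:400],None,fx=4.5,fy=2.7*1.0,interpolation=cv2.INTER_CUBIC) if 0 else cv2.resize(im[80:280,230:410],None,fx=3,fy=3,interpolation=cv2.INTER_CUBIC))
c=cap('side','s21.png');im=cv2.imread('pics/s21.png')[160:235,265:365];cv2.imwrite('pics/s21z.png',cv2.resize(im,None,fx=7,fy=7,interpolation=cv2.INTER_CUBIC))
E
```

```text
t 27.85 TCP_t [-75.5515  -2.2144 172.0536] C rel q [-65.5868  -2.2001 190.7532] F [-97.586   -2.2168 190.9667] tip [-31.5875  -2.1825 190.5263] tilt -0.3822626430869041 yaw 0.029781576354229657 roll 0.043331944658270755
force_t [-0.3209  0.3916  0.0606] mom [-0.0406  0.034  -0.0097] w 0.2567433171762154 joints [ 36.8948  12.9507 -20.3946  -0.3286 -56.9238  38.015 ]
MEAN force_t [-0.0427  0.4021  0.0289] axial(tool x) -0.042668643005155285 mom_tool [-0.1304 -0.0291 -0.0018] sd [0.2251 0.458  0.3259]
```

View pics/w21z.png

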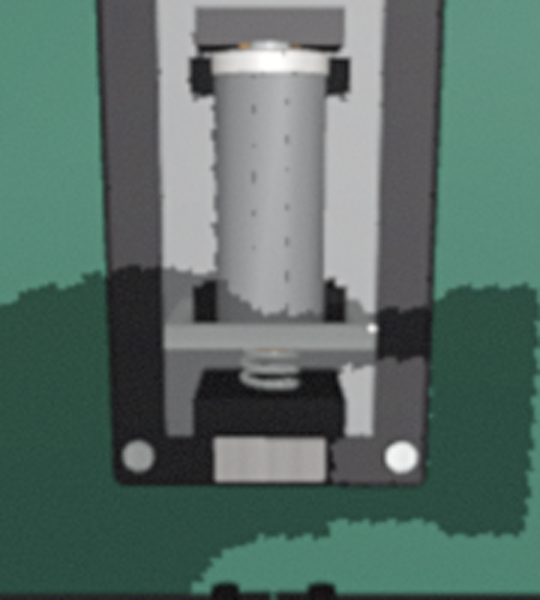

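View pics/s21z.png

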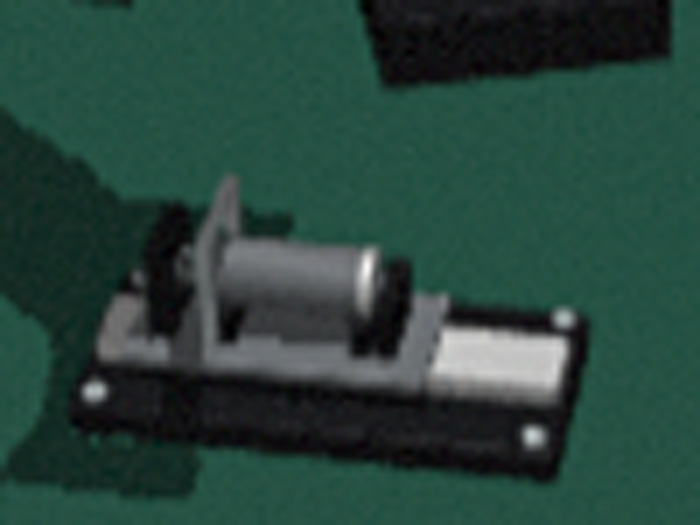

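play_rows --pt "0.8 -0.05 0 0 0 0 0" --pt "1.8 -0.09 0.3 0 0.08 0 0" --pt "2.7 -0.09 1.0 0 0.08 0 0" --pt "2.94 -0.09 2.0 0 0.08 0 0" --pt "2.94 -0.09 3.0 0 0.08 0 0" --pt "2.94 -0.09 3.7 0 0.08 0 0" --pt "2.94 -0.09 3.9 0 0.08 0 0" --pt "2.94 -0.09 3.9 0 0.08 0 0" --pt "2.94 -0.09 3.9 0 0.08 0 0"

```text
time_s: 28.85
tcp_pos: [0.5481, 0.1433, 0.0756]
ee_rot: [[0.965, -0.263, 0.003], [-0.263, -0.965, 0.0], [0.002, -0.001, -1.0]]
wrist_force: [0.6, 0.1, 0.6]
gripper_width: 0.007
```

```bash
python3 fs.py
```

```text
t 29.15 TCP_t [-2.6276  0.4455 75.2982] C rel q [ 7.1784  0.4276 93.9982] F [-24.8215   0.3963  93.9401] tip [41.1783  0.4609 94.06  ] tilt 0.1041069705238609 yaw 0.05603967791510897 roll -0.054763010162907536
force_t [ 0.4712 -0.2963  0.3424] mom [-0.1239  0.0961  0.0075] w 0.5991931197485588 joints [ 31.0655  24.8471 -18.879    0.0519 -46.1623  43.6547]
MEAN force_t [0.1398 0.4168 0.1838] axial(tool x) 0.14059125999545505 mom_tool [-0.1023 -0.03   -0.0119] sd [0.2635 0.7746 0.5493]
```

play_rows --pt "0 0 0.1 0 0 0 0" --pt "0 0 0.2 0 0 0 0" --pt "0 0 0.29 0 0 0 0" --pt "0 0 0.33 0 0 0 0" --pt "0 0 0.36 0 0 0 0" --pt "0 0 0.39 0 0 0 0" --pt "0 0 0.39 0 0 0 0"

```text
time_s: 29.85
tcp_pos: [0.5472, 0.1428, 0.0662]
ee_rot: [[0.965, -0.262, 0.001], [-0.262, -0.965, -0.001], [0.001, 0.0, -1.0]]
wrist_force: [-3.2, -0.8, 10.1]
gripper_width: 0.003
```

```bash
python3 fs.py
```

```text
t 30.15 TCP_t [-2.8821  0.1136 66.2515] C rel q [ 6.937   0.1203 84.9515] F [-25.0629   0.0733  84.9157] tip [40.937   0.1702 84.9895] tilt 0.0640560605768933 yaw 0.08417769685054961 roll 0.020731620593313838
force_t [-3.1523 -1.052   8.3439] mom [-0.1563  1.15    0.0371] w 0.4926145465719377 joints [ 31.0738  25.5253 -19.3905   0.0857 -45.055   43.6499]
MEAN force_t [-3.2829 -1.1677  8.9502] axial(tool x) -3.2746190133724764 mom_tool [-0.446 -1.073 -0.007] sd [0.4627 0.3327 0.7954]
```

play_rows --pt "0 0 0.01 0 0 0 0" --pt "0 0 0.02 0 0 0 0" --pt "0 0 0.02 0 0 0 0"

```text
time_s: 30.45
tcp_pos: [0.5473, 0.1428, 0.0662]
ee_rot: [[0.965, -0.262, 0.001], [-0.262, -0.965, -0.001], [0.001, 0.0, -1.0]]
wrist_force: [-3.6, -0.6, 10.8]
gripper_width: 0.005
```

```bash
python3 fs.py
```

```text
t 30.75 TCP_t [-2.8504  0.1216 66.201 ] C rel q [ 6.9654  0.1274 84.9009] F [-25.0345   0.0766  84.8596] tip [40.9653  0.1814 84.9448] tilt 0.07394654210351093 yaw 0.09099078621477677 roll 0.017799617904015897
force_t [-3.7768 -2.2338 11.5715] mom [-0.0897  1.4511 -0.0094] w 0.3252720035427044 joints [ 31.0748  25.5274 -19.3992   0.0929 -45.0353  43.6505]
MEAN force_t [-3.7874 -1.6422 11.0149] axial(tool x) -3.7757747434469726 mom_tool [-0.5518 -1.3526 -0.0115] sd [0.5784 0.1867 0.4055]
```

play_rows --pt "0 0 -0.1 0 0 0 0" --pt "0 0 -0.25 0 0 0 0" --pt "-0.5 0 -0.25 0 0 0 0" --pt "-0.95 0 -0.25 0 0 0 0" --pt "-0.95 0 -0.25 0 0 0 0" --pt "-0.95 0 -0.12 0 0 0 0" --pt "-0.95 0 -0.05 0 0 0 0" --pt "-0.95 0 -0.01 0 0 0 0" --pt "-0.95 0 -0.01 0 0 0 0"

```text
time_s: 31.65
tcp_pos: [0.5241, 0.1495, 0.0661]
ee_rot: [[0.965, -0.263, 0.0], [-0.263, -0.965, -0.0], [0.0, 0.0, -1.0]]
wrist_force: [-5.6, 0.8, 12.5]
gripper_width: 0.004
```

```bash
python3 fs.py
```

```text
t 31.95 TCP_t [-26.9871   0.3958  66.1455] C rel q [-17.1541   0.3992  84.8455] F [-49.1541   0.3574  84.8336] tip [16.8459  0.4437 84.8582] tilt 0.02133739291146799 yaw 0.07485646797271475 roll 0.010592781456281902
force_t [-6.4945  0.2495 11.896 ] mom [ 0.343   1.811  -0.0495] w 0.7306535667495506 joints [ 32.9826  23.9114 -22.2955   0.0332 -43.7869  41.7683]
MEAN force_t [-5.8688  0.2025 12.4853] axial(tool x) -5.863852399947163 mom_tool [-0.1434 -1.8277  0.0237] sd [0.3387 0.5744 0.2362]
```

play_rows --pt "0 0 -0.1 0 0 0 0" --pt "0 0 -0.4 0 0 0 0" --pt "0 0 -1.2 0 0 0 0" --pt "0 0 -2.4 0 0 0 0" --pt "-0.6 0 -3.6 0 0 0 0" --pt "-1.5 0 -4.4 0 0 0 0" --pt "-1.9 0 -4.4 0 0 0 0" --pt "-1.9 0 -4.4 0 0 0 0" --pt "-1.9 0 -4.4 0 0 0 0"

```text
time_s: 32.85
tcp_pos: [0.4782, 0.1614, 0.1737]
ee_rot: [[0.965, -0.263, -0.001], [-0.263, -0.965, -0.001], [-0.0, 0.001, -1.0]]
wrist_force: [0.3, -0.3, 0.5]
gripper_width: 0.004
```

```bash
python3 fs.py
python3 - <<'E'
from h import *
c=cap('wrist','w22.png')
im=cv2.imread('pics/w22.png')[60:280,220:420]
c=cap('side','s22.png');b=cv2.imread('pics/s22.png')[160:235,265:365]
cv2.imwrite('pics/f22.png',np.hstack([cv2.resize(im,(400,440)),cv2.resize(b,(400,440))[:]] ))
c=cap('scene','c22.png')
E
```

```text
t 33.15 TCP_t [-73.9303  -0.0408 173.8091] C rel q [-64.0911  -0.0208 192.5091] F [-96.0911  -0.0321 192.5077] tip [-30.0911  -0.0087 192.5105] tilt 0.002474975679838489 yaw 0.020295695037819732 roll 0.06145783722759747
force_t [0.1711 0.9808 0.43  ] mom [-0.0438  0.037   0.0461] w 0.5103236510215658 joints [ 37.1025  12.9319 -20.2761   0.0472 -56.8392  37.592 ]
MEAN force_t [-0.146  -0.0018  0.2688] axial(tool x) -0.1459942037054068 mom_tool [-0.0834 -0.0047  0.0047] sd [0.3549 0.4517 0.4736]
```

View pics/f22.png

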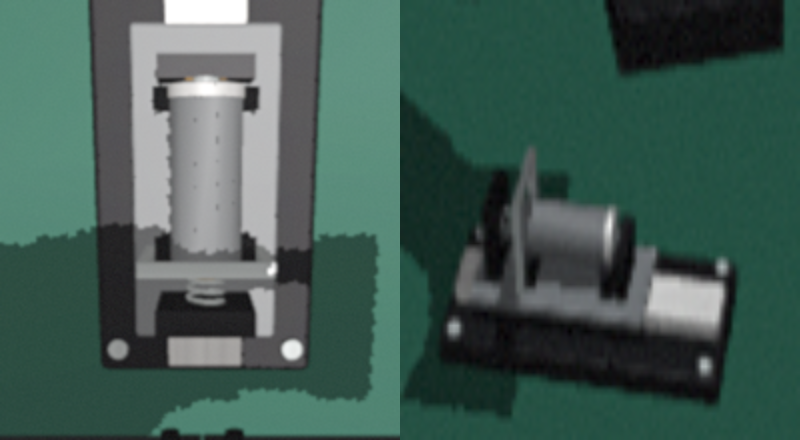

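View pics/c22.png

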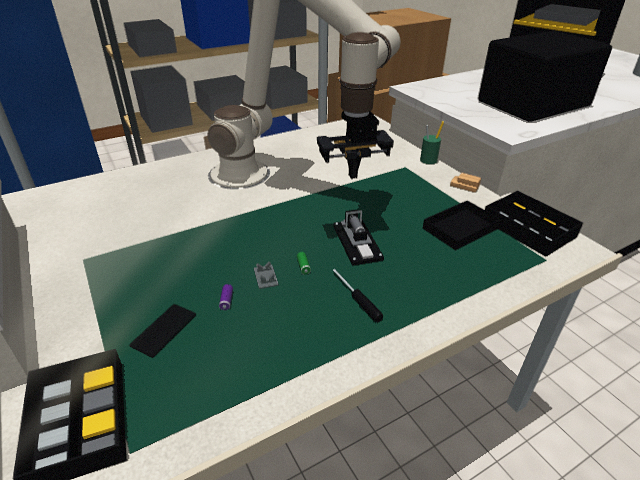

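```bash
python3 -c "
from station import r
print(r.finish_job())"
```

```text
the job is handed in; nothing more can be done
None
```

I loaded the grey cell into the tester, pressed it down level in both saddles and let go of it. I handed the job in at about 33 s of the 56 s allowed; no verdict came back.

- **Going in:** I slid the cell in tilted 16° until the spring read about 7 N (roughly 6.9 mm of travel). I then swung the button end down inside the end wall, keeping the spring at 6.5–7.3 N. The highest total force I measured on the way in was about 8–9 N, under the 15 N limit.
- **Pressing home:** I pressed to about 14 N while still holding the cell. After letting go I pressed again with shut fingers, at about 11 N on the button side and 12.5 N on the spring side. The cell's top stood at 66.2 mm and 66.15 mm there, so it is level and at the 66 mm expected when seated.
- **Last look:** The pictures show the cell centred in both saddles, its button at the end wall and the spring compressed. Nothing touches the robot (wrist force about 0). In the last scene picture the tray, screwdriver, handset and look-alike cells appear where they were.

**Checks that disagreed:**
- **Sideways position:** My first estimate put the cell about 1.5 mm off the tester's centre line. I noticed this from side force on the first push and from the wrist picture, then backed off and corrected it. It may have touched one side of a saddle lightly, with about 7 N total force at that moment.
- **Drift:** The arm drifted sideways by about 1.4 mm once while tilting and about 2 mm when it let go. I corrected both.
- **Rest height:** The wrist camera put the cell on its rest about 6 mm lower than the stated 32 mm. The side view agreed with the stated height, so I used that.

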